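# Sort the bone blanks, open the luthier's chest and hold up the brass press insert

## Task

On the guitar maker's bench, first clear the two bone blanks off the small chest by laying each one flat in the free bay of the rack for its own length: the short one in the short rack, the long one in the long rack. Then swing the chest's flap up until it stands open about upright, draw the brass insert out of its slot, leaving the black one in place, and hold it up, upright, centred over the round green mat a good hand's breadth (10 to 20 cm) above it. Finish there still holding the insert, with the flap left open and the blanks in their bays; do not shift the sample blanks or the sanding block.

Things in the scene. Friction and masses are not known exactly. Their poses are not given: they have to be found in the camera images.
- short_blank_c (a point): centre (half-way up) of the loose cream-coloured bone blank that is short: a bar 45 mm long (along its own y), 12 mm wide (x), 16 mm high (z). At the start it lies flat on top of the chest's closed flap, roughly parallel to the hinge; either blank may be the nearer one, about 65 mm apart. About 20-30 g.
- long_blank_c (a point): centre (half-way up) of the loose cream-coloured bone blank that is long: a bar 75 mm long (along its own y), 12 mm wide (x), 16 mm high (z). At the start it lies flat on top of the chest's closed flap, roughly parallel to the hinge; either blank may be the nearer one, about 65 mm apart. About 20-30 g.
- rack_short_free (a point): the free bay of the short dark wooden rack, the row for 45 mm blanks: the point is the centre of the bay's floor, 4 mm above the table. The bay is 20 mm wide (x) and 53 mm long (y), with a rim 5 mm high all round; the blank lies in it along y. The rack (75 x 63 mm, fixed) has a like bay 45 mm off towards its -x that already holds a 45 mm sample blank, standing 11 mm above the rim. The racks and the mat may change places.
- rack_long_free (a point): the free bay of the long dark wooden rack, the row for 75 mm blanks: the point is the centre of the bay's floor, 4 mm above the table. The bay is 20 mm wide (x) and 83 mm long (y), with a rim 5 mm high all round; the blank lies in it along y. The rack (75 x 93 mm, fixed) has a like bay 45 mm off towards its -x that already holds a 75 mm sample blank, standing 11 mm above the rim. The racks and the mat may change places.
- flap (a joint): the chest's flap, rad: 0 closed, grows as it swings up and away from the robot, about 1.57 upright, stop at 1.9. Its hinge is stiff, so that it stays where it is left; it takes about 2 to 3 N at the tongue.
- flap_tongue (a point): the brass pull tongue that sticks out 36 mm from the middle of the flap's front edge (beyond the chest's front wall), 22 mm wide (y), 10 mm thick. The point is the middle of its thickness, 25 mm out from the flap's edge and 11 mm from the tongue's end; free space below it down to the table (point 75 mm up when closed). Pinched on its two sides (across y) it can turn between the fingers as the flap swings. Its frame turns with the flap.
- flap_hinge (a point): point on the flap's hinge axis, middle of the chest's far upper edge, 70 mm above the table; the axis is its y, parallel to the chest's y. In the closed flap's frame the tongue point lies at x -195 mm, z +5 mm from here, and the flap's wooden board (8 mm thick, dark) spans x -170 to 0, y -70 to 70, z 0 to 8 mm. The frame turns with the flap.
- chest: fixed wooden chest, 170 (x) by 140 (y) by 70 mm high without the flap, walls and floor 6 mm; origin under its centre, hinge side to its +x, front to its -x. Inside, two slots along x at y -30 and +30 mm, 13 mm wide between wooden ribs 14 mm high on the floor, each holds one insert standing upright; which slot holds which varies. The flap hides them at the start.
- brass_insert_c (a point): centre (half-way up) of the loose brass press insert: a plate 10 mm thick (y); its lower part is 80 mm long (x) and 30 mm high, its upper part a tang 30 mm long (x) and 26 mm high in the middle, 56 mm high in all. Its z axis points up out of the slot. This point is 28 mm above its bottom edge; the tang's middle is 15 mm further up. It stands in a slot on the chest's floor (bottom edge 6 mm above the table), tang up. About 140-260 g.
- black_insert_c (a point): centre of the black insert, of the same shape and size, standing in the other slot; to be left in place.
- mat_c (a point): centre of the top of the round green mat, 100 mm across, 3 mm thick, lying fixed on the table.
- short_sample: 45 mm sample blank in the short rack, origin at its underside; leave alone.
- long_sample: 75 mm sample blank in the long rack, origin at its underside; leave alone.
- sanding_block: cork sanding block 60 x 100 x 30 mm, lying at the right, origin at its underside; leave alone.

How it is judged (in metres and radians):
On the way, in this order (a step that is already met when the one before it is completed fails the run):
1. both blanks lie released, each in the free bay of its own rack, the flap still closed (x of short_blank_c in the frame of rack_short_free between -0.008 and 0.008 m and y of short_blank_c in the frame of rack_short_free between -0.009 and 0.009 m and z of short_blank_c in the frame of rack_short_free between 0.003 and 0.012 m and angle between the y axis of short_blank_c and the y axis of rack_short_free, either way round below 0.25 rad and contact force between each of short_blank, long_blank and the fingers below 0.1 N and linear speed of each of short_blank, long_blank below 0.05 m/s and x of long_blank_c in the frame of rack_long_free between -0.008 and 0.008 m and y of long_blank_c in the frame of rack_long_free between -0.009 and 0.009 m and z of long_blank_c in the frame of rack_long_free between 0.003 and 0.012 m and angle between the y axis of long_blank_c and the y axis of rack_long_free, either way round below 0.25 rad and value of joint flap below 0.15 rad), for 0.2 s.
2. the flap is open (value of joint flap above 1.35 rad), for 0.1 s.
3. the brass insert is drawn clear of the chest in the fingers, the flap open (value of joint flap above 1.35 rad and contact force between the fingers and brass_insert above 1 N and contact force between brass_insert and chest below 0.1 N and contact force between brass_insert and mat below 0.1 N and contact force between brass_insert and flap below 0.1 N and z of brass_insert_c in the frame of chest above 0.09 m), for 0.1 s.
At the end, for the whole second after the job is handed in: Blanks released, at rest in their own bays (8 mm across, 9 mm along, 0.25 rad); flap open over 1.35 rad; brass insert gripped, touching neither chest, flap nor mat, its centre within 40 mm of the mat centre seen from above and 70 to 240 mm over it, upright within 0.3 rad, still (x of short_blank_c in the frame of rack_short_free between -0.008 and 0.008 m and y of short_blank_c in the frame of rack_short_free between -0.009 and 0.009 m and z of short_blank_c in the frame of rack_short_free between 0.003 and 0.012 m and angle between the y axis of short_blank_c and the y axis of rack_short_free, either way round below 0.25 rad and contact force between each of short_blank, long_blank and the fingers below 0.1 N and linear speed of each of short_blank, long_blank, brass_insert below 0.05 m/s and x of long_blank_c in the frame of rack_long_free between -0.008 and 0.008 m and y of long_blank_c in the frame of rack_long_free between -0.009 and 0.009 m and z of long_blank_c in the frame of rack_long_free between 0.003 and 0.012 m and angle between the y axis of long_blank_c and the y axis of rack_long_free, either way round below 0.25 rad and value of joint flap above 1.35 rad and contact force between the fingers and brass_insert above 1 N and contact force between brass_insert and chest below 0.1 N and contact force between brass_insert and mat below 0.1 N and contact force between brass_insert and flap below 0.1 N and z of brass_insert_c in the frame of mat_c between 0.07 and 0.24 m and horizontal distance between brass_insert_c and mat_c below 0.04 m and angle between brass_insert_c's own z axis and vertical below 0.3 rad and velocity of joint flap between -0.1 and 0.1 rad/s); the arm keeps its last pose, push and grip.
It fails at once if a sample blank is shifted by more than 15 mm (distance of any of short_sample, long_sample from where it was at the start of the episode above 0.015 m).
It fails at once if the black insert is shifted by more than 25 mm (distance of black_insert_c from where it was at the start of the episode above 0.025 m).
It fails at once if the sanding block is shifted by more than 30 mm (distance of sanding_block from where it was at the start of the episode above 0.03 m).
It also fails if it takes over 70 s, if anything falls off the work surface, if the arm or the gripper's body presses on something with over 40 N, if the wrist force passes 120 N, or if a joint passes its speed limit or range.

## Robot

A 6-joint arm with a two-finger parallel gripper is mounted at the origin on the work surface. World frame = base frame: x ahead of the robot, y to its left, z up, the work surface at z = 0. Lengths are in mm, angles in degrees, forces in N, time in s.
With the tool pointing down it reaches from about 350 to 850 mm from the base axis. Payload 8.1 kg.
Tool frame: the origin (TCP) lies at the very end of the fingers, on their centre line; the grasp point (between the pads) lies 19 mm behind it; x points along the fingers, y is the direction in which the jaws open and shut, and the axes are right-handed (so a half turn about x gives the same grasp; the last joint's range is limited). The gripper opens to 85 mm and grips with 20 to 120 N. Pads are 22 mm wide; open, the fingers measure 114 mm over their backs; the gripper's body (76 mm by 85 mm) begins 54 mm behind the grasp point. The pads swing forward as they close: fully open they stand 13 mm farther back than shut.
Start: joints at [-72.216, 7.471, 85.268, -0, 87.261, -4.893], TCP at [231.348, -553.609, 231.292] pointing down, gripper open.
Joint ranges: [-169.43, 169.43], [-51.17, 129.36], [1.28, 143.12], [-76.62, 256.62], [0, 156.53], [-152.29, 152.29]. Speed limits (degrees/s): [136.94, 136.94, 159.86, 180, 180, 180].

## Interface

Orientations are given as [roll, pitch, yaw] about the fixed x, y, z axes, in that order (R = Rz(yaw) Ry(pitch) Rx(roll)).
In Python, from bench import sensors, snapshot, r gives the robot as it stands. The module is installed in compiled form; this text tells all that it offers.
- The arm moves only by the tool drive_tool, never from a script. Its argument "moves" is one flat list of numbers, 6 for each row, row after row: the shift along the tool's x, y, z in cm, then the turn, a rotation vector about the tool's x, y, z in degrees. In form: [tx, ty, tz, wx, wy, wz, tx, ty, tz, wx, wy, wz, ...]. A call has 1 to 20 rows; each row shifts and turns the commanded pose from where the row before left it, along the tool's axes as they then stand; what a row does not reach is not made up. A row lasts 1/12 s, in which the tool goes at most 41.7 mm and 7.16 degrees, less where a joint would pass 70% of its speed; a pose out of reach is approached as far as the arm can. A call with a gripper value outside its range is refused whole. "hand" is the finger opening in cm, from 0 to 8.54, set as the call begins (left out, the last holds). The fingers move at their own pace and stop on an object; "grip_force" is the grip in N (left out, the last holds). Time passes only in rows, so rows that do not move let the fingers close. It gives the time, the measured TCP pose, the force and the opening at its end, in the units of the state.
- sensors.sense(): the state, without advancing time (a new reading comes with each control period).
- snapshot(name): name is "side" or "top" or "wrist"; returns a dict with "image" (480x640x3 uint8, red, green, blue), "z_map" (480x640 float32, mm along the optical axis (not along the pixel's ray), 0 where there is no reading), "camera_matrix" (3x3 intrinsics, pixels), "eye" and "orientation" of the camera in the world; the wrist camera has in their place "mount" (4x4, takes a point from camera to tool coordinates, whose origin is the TCP and whose axes are the tool frame's). Camera axes: x right, y down, z forward; pixel columns grow to the right and rows downward; lengths in mm; the calibration is good to about 2 mm. A picture is of the moment at which its call begins: read the wrist's pose just before it.
- r.hand_in(): hands the job in, once; it reports no verdict.
The state is a dict: "time": time; "joint_pos": joint angles; "qd": joint speeds; "joint_efforts": joint torques, N m; "tool_pos": TCP position; "tcp_rot": TCP orientation; "ft_force": force on the tool from outside, world axes, zero at the start; "wrist_torque": the same for the moment, N m; "finger_gap": finger opening in mm.
Only numpy, scipy, OpenCV 4.12 (cv2) and the standard library are available. Lean on these libraries where they do the work, as an engineer would, in place of code of your own. Each camera call takes 0.05 s, during which the arm holds its last target.

## Working session

There is one attempt and no reset: what is moved stays moved. The work goes in short steps, Python scripts to look and compute and a tool call to move; the robot and the scene stay as the last step left them, time stands still between calls to the robot, and variables do not carry over. Pictures are saved under pics/ and viewed, and the job is handed in when it is done.

Besides the shell and the picture viewer there is one more tool, called by a JSON object that holds its "name" and its "arguments", one argument or row to a line. drive_tool: Moves the arm, as the interface text tells. Its arguments: {"type":"object","properties":{"moves":{"type":"array","items":{"type":"number"}},"hand":{"type":"number"},"grip_force":{"type":"number"}},"required":["moves"]}

```bash
mkdir -p pics
cat > h.py <<'E'
import numpy as np, cv2, pickle
from bench import sensors, snapshot, r
from scipy.spatial.transform import Rotation as R
def save(n,name):
    s=snapshot(n); cv2.imwrite(f'pics/{name}.png',s['image'][:,:,::-1]); pickle.dump(s,open(f'pics/{name}.pkl','wb')); return s
E
python3 - <<'E'
from h import *
s=sensors.sense(); print(s)
for n in ['side','top','wrist']:
    k=save(n,n+'0'); print(n,{a:np.array(b).round(3).tolist() for a,b in k.items() if a not in('image','z_map')})
E
```

```text
{'time': 0.0, 'joint_pos': array([-7.22154072e+01,  7.51489485e+00,  8.53305104e+01,  4.53852858e-04,
        8.72634094e+01, -4.89555078e+00]), 'qd': array([-0.0298598 , -0.02899216,  0.02158834, -0.01604321, -0.04049581,
        0.09915306]), 'joint_efforts': array([-2.38978319e-03, -5.69384122e+01, -5.00565612e+01, -6.96910447e-04,
        1.43995770e-02, -5.93143727e-05]), 'tool_pos': array([ 231.17632488, -553.05883882,  230.23488174]), 'tcp_rot': array([-95.13422872,  89.8911844 , 107.5458928 ]), 'ft_force': array([-0.88832748,  0.05490049,  0.93380854]), 'wrist_torque': array([-0.0163864 ,  0.01518379, -0.03230563]), 'finger_gap': 85.41359068795484}
side {'camera_matrix': [[453.537, 0.0, 321.098], [0.0, 453.537, 246.461], [0.0, 0.0, 1.0]], 'eye': [311.96, 593.045, 727.739], 'orientation': [-135.243, -1.052, -157.302]}
top {'camera_matrix': [[463.685, 0.0, 323.925], [0.0, 463.685, 237.026], [0.0, 0.0, 1.0]], 'eye': [451.286, -17.4, 841.516], 'orientation': [-174.51, 3.021, -90.723]}
wrist {'camera_matrix': [[379.319, 0.0, 323.378], [0.0, 379.319, 242.222], [0.0, 0.0, 1.0]], 'mount': [[-0.0, -0.3, 0.954, -143.774], [1.0, 0.001, 0.001, -1.109], [-0.001, 0.954, 0.3, -76.599], [0.0, 0.0, 0.0, 1.0]]}
```

View pics/top0.png

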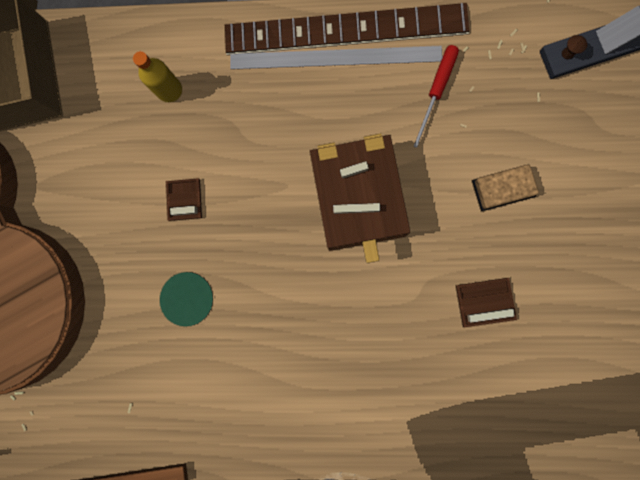

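View pics/side0.png

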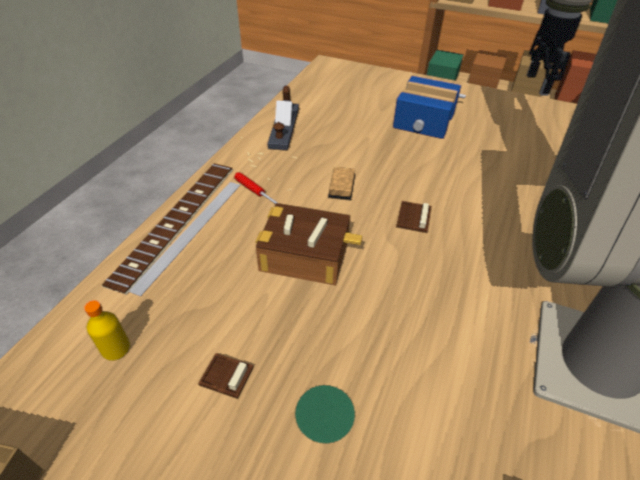

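View pics/wrist0.png

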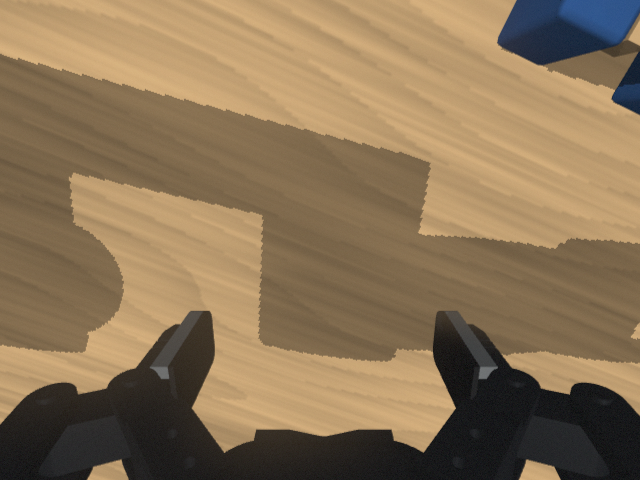

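The top view shows the chest with the tongue at (371,252), the blanks at about (354,170) and (356,208), the short rack at (185,199), the long rack at (487,302) and the mat at (187,299). Next I'll take enlarged crops.

Run:
```python
import cv2
im=cv2.imread('pics/top0.png')
def crop(x0,y0,x1,y1,f,n,im=im): cv2.imwrite(f'pics/{n}.png',cv2.resize(im[y0:y1,x0:x1],None,fx=f,fy=f,interpolation=cv2.INTER_CUBIC))
a=im[165:230,155:215];b=im[270:335,450:525]
crop(300,125,440,270,4,'c_chest'); 
A=cv2.resize(a,None,fx=5,fy=5,interpolation=2);B=cv2.resize(b,None,fx=5,fy=5,interpolation=2)
import numpy as np
cv2.imwrite('pics/c_racks.png',np.hstack([A,B]))
```

```text
(no output)
```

View pics/c_chest.png

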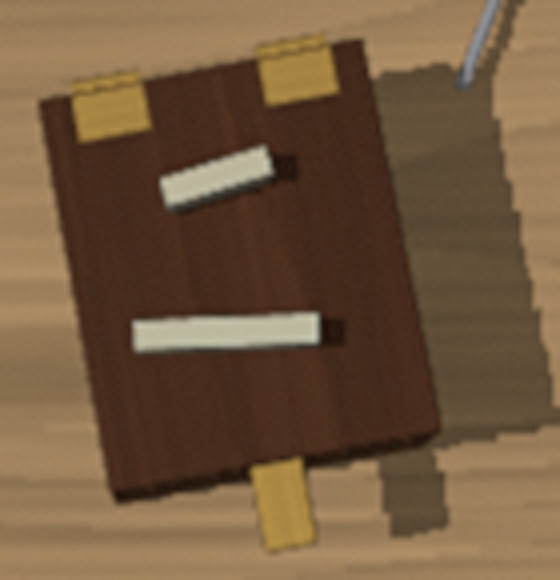

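View pics/c_racks.png

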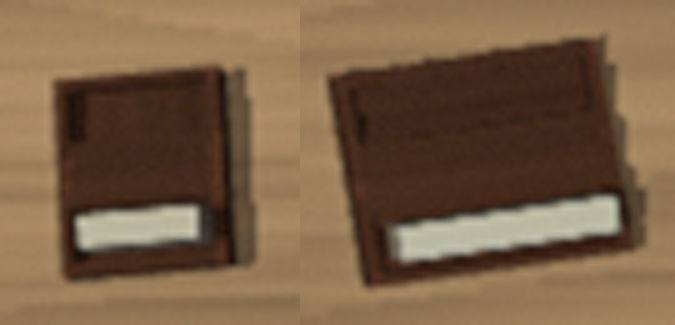

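The crops show the short blank on the far part of the flap, tilted, with the long blank nearer. The free bays are on the far (+x) side of both racks. I'll back-project colour and depth regions and check their heights.

```bash
cat >> h.py <<'E'
def Twc(s,tool=None):
    T=np.eye(4)
    if 'eye' in s:
        T[:3,:3]=R.from_euler('xyz',s['orientation'],degrees=True).as_matrix(); T[:3,3]=s['eye']
    else:
        W=np.eye(4); W[:3,:3]=R.from_euler('xyz',tool['tcp_rot'],degrees=True).as_matrix(); W[:3,3]=tool['tool_pos']
        T=W@s['mount']
    return T
def cloud(s,tool=None):
    K=np.array(s['camera_matrix']); z=s['z_map'].astype(float); v,u=np.mgrid[0:480,0:640]
    P=np.stack([(u-K[0,2])/K[0,0]*z,(v-K[1,2])/K[1,1]*z,z],-1)
    T=Twc(s,tool); return P@T[:3,:3].T+T[:3,3]
def ray(s,u,v,h,tool=None):
    K=np.array(s['camera_matrix']);T=Twc(s,tool)
    d=T[:3,:3]@np.array([(u-K[0,2])/K[0,0],(v-K[1,2])/K[1,1],1]); o=T[:3,3]
    return o+d*(h-o[2])/d[2]
def rect(P):
    (c,wh,a)=cv2.minAreaRect(P[:,:2].astype(np.float32)); b=cv2.boxPoints((c,wh,a))
    e=[b[1]-b[0],b[2]-b[1]]; L=max(e,key=np.linalg.norm)
    return np.round(c,1),np.round(sorted(wh),1),round(np.degrees(np.arctan2(L[1],L[0]))%180,1)
E
python3 - <<'E'
from h import *
for n in ['top','side']:
    s=pickle.load(open(f'pics/{n}0.pkl','rb')); C=cloud(s); im=s['image'].astype(int)
    ok=s['z_map']>0
    cv2.imwrite(f'pics/hm_{n}.png',np.clip(C[:,:,2]*2.5,0,255).astype(np.uint8))
    reg=(C[:,:,0]>300)&(C[:,:,0]<750)&(abs(C[:,:,1])<400)&ok
    cream=reg&(im.min(-1)>125)&(im[:,:,0]-im[:,:,2]<50)&(C[:,:,2]>5)
    g=reg&(im[:,:,1]-im[:,:,0]>25)
    k=lambda m:cv2.connectedComponentsWithStats(m.astype(np.uint8))
    for nm,m in [('cream',cream),('green',g),('tall',reg&(C[:,:,2]>60)),('low',reg&(C[:,:,2]>4)&(C[:,:,2]<45))]:
        N,l,st,_=k(m)
        for i in range(1,N):
            if st[i,4]<60: continue
            P=C[l==i]; print(n,nm,st[i,:5],'z',np.percentile(P[:,2],[5,50,95]).round(1),*rect(P),'mean',P.mean(0).round(1))
    print(n,'table z',np.median(C[reg&(abs(C[:,:,2])<10)][:,2]))
E
```

```text
top cream [340 162  28  14 178] z [91.5 93.5 95.7] [635.2 -28.9] [11.9 44.2] 106.7 mean [635.4 -29.   93.6]
top cream [333 203  47   9 312] z [91.  93.1 95.3] [572.3 -32.1] [14.8 75.5] 91.6 mean [571. -32.  93.]
top cream [170 207  25   8 140] z [17.4 19.8 21.8] [584.7 283.8] [11.4 44.5] 92.9 mean [584.7 283.2  19.7]
top cream [469 310  44  12 299] z [16.5 19.2 21.4] [ 390.  -261.2] [11.8 74.2] 97.7 mean [ 390.1 -261.4   19.1]
top green [ 160  273   52   53 2161] z [0.  2.6 4.9] [423.6 280.4] [94.3 95.9] 89.3 mean [423.5 279.7   2.5]
top tall [ 309  134  101  130 8831] z [75.1 77.5 92.2] [587.1 -39.1] [140.  211.4] 9.7 mean [597.8 -37.3  78.4]
top low [413 116  16  32 115] z [12.1 14.6 17.1] [ 721.  -152.4] [ 6.  62.8] 157.7 mean [ 720.4 -152.1   14.6]
top low [ 471  165   67   47 2022] z [ 7.6 28.8 31.4] [ 613.9 -296.9] [59.9 99.9] 103.9 mean [ 611.4 -293.2   26.7]
top low [ 165  178   36   44 1142] z [ 4.6  8.6 20.4] [607.2 287.2] [64.9 76.8] 4.7 mean [603.5 286.1   9.7]
top low [328 244  34   8  61] z [ 6.9 25.1 44.1] [511.7 -11.5] [ 0.5 58.7] 99.4 mean [511.6 -11.6  25.4]
top low
[... 582 characters left out ...]
e green [ 296  386   58   57 2597] z [1.1 3.1 5.2] [422.9 279.3] [94.6 97.4] 110.3 mean [422.1 280.3   3.1]
side tall [ 256  203  107   64 4445] z [66.8 77.9 92.3] [585.7 -41.4] [144.4 211.4] 9.5 mean [593.3 -28.2  77.9]
side low [328 167  28  32 709] z [ 6.9 28.8 31.7] [ 612.8 -299.2] [ 60.2 101.7] 104.3 mean [ 608.2 -286.4   24.9]
side low [396 201  36  31 726] z [ 4.5  8.8 20.4] [ 410.2 -258.4] [75.  97.5] 97.4 mean [ 407.7 -255.5    9.8]
side low [ 257  243   91   42 1126] z [ 6.1 24.8 43.1] [565.1   6.4] [ 98.4 206.7] 44.0 mean [582.1  23.8  24.7]
side low [ 198  353   56   46 1336] z [ 4.5  8.7 20.3] [605.9 284.3] [64.3 76.2] 3.8 mean [602.9 286.    9.8]
side table z 0.1927737952123607
```

```bash
cat >> h.py <<'E'
def pose(s):
    return R.from_euler('xyz',s['tcp_rot'],degrees=True), np.array(s['tool_pos'])
def down(a):
    a=np.radians(a); x=np.array([0,0,-1.]); y=np.array([np.cos(a),np.sin(a),0]); return R.from_matrix(np.stack([x,y,np.cross(x,y)],1))
def plan(target,a,n=None):
    s=sensors.sense(); Rt,p=pose(s); Rg=down(a)
    w=(Rt.inv()*Rg).as_rotvec(degrees=True); d=np.array(target)-p
    print('t',round(float(s['time']),2),'pos',p.round(1),'jaw',round(float(np.degrees(np.arctan2(*Rt.as_matrix()[[1,0],1]))),1),'j',s['joint_pos'].round(1),'gap',round(float(s['finger_gap']),1))
    print('rotvec',w.round(1),'d start-frame cm',(Rt.inv().apply(d)/10).round(2),'d goal-frame cm',(Rg.inv().apply(d)/10).round(2),'dist mm',np.linalg.norm(d).round(1))
E
python3 -c "
from h import *
plan([635.3,-28.9,144],16.7); plan([635.3,-28.9,144],196.7)"
```

```text
t 0.15 pos [ 231.2 -553.2  230.5] jaw -67.3 j [-72.2   7.5  85.3   0.   87.3  -4.9] gap 85.4
rotvec [-84.   -0.1   0.1] d start-frame cm [  8.7  -32.79 -57.5 ] d goal-frame cm [  8.65  53.77 -38.61] dist mm 667.6
t 0.15 pos [ 231.2 -553.2  230.5] jaw -67.3 j [-72.2   7.5  85.3   0.   87.3  -4.9] gap 85.4
rotvec [96.   0.1  0.1] d start-frame cm [  8.7  -32.79 -57.5 ] d goal-frame cm [  8.65 -53.77  38.61] dist mm 667.6
```

{"name": "drive_tool", "arguments": {
  "moves": [0,-2.05,-3.6,0,0,0,0,-2.05,-3.6,0,0,0,0,-2.05,-3.6,0,0,0,0,-2.05,-3.6,0,0,0,0,-2.05,-3.6,0,0,0,0,-2.05,-3.6,0,0,0,0,-2.05,-3.6,0,0,0,0,-2.05,-3.6,0,0,0,0,-2.05,-3.6,0,0,0,0,-2.05,-3.6,0,0,0,0,-2.05,-3.6,0,0,0,0,-2.05,-3.6,0,0,0,0,-2.05,-3.6,0,0,0,0,-2.05,-3.6,0,0,0,0,-2.05,-3.6,0,0,0,0,-2.05,-3.6,0,0,0],
  "hand": 4,
  "grip_force": 30
}}

```text
time: 1.48
tool_pos: [637.1, -26.9, 230.9]
tcp_rot: [-21.7, 90.0, -179.0]
ft_force: [0.9, -0.8, 1.0]
finger_gap: 40.1
```

{"name": "drive_tool", "arguments": {
  "moves": [0,0,0,-7,0,0,0,0,0,-7,0,0,0,0,0,-7,0,0,0,0,0,-7,0,0,0,0,0,-7,0,0,0,0,0,-7,0,0,0,0,0,-7,0,0,0,0,0,-7,0,0,0,0,0,-7,0,0,0,0,0,-7,0,0,0,0,0,-7,0,0,0,0,0,-7,0,0]
}}

```text
time: 2.48
tool_pos: [636.1, -28.8, 230.8]
tcp_rot: [-115.1, 89.9, 171.9]
ft_force: [0.9, 0.5, -0.2]
finger_gap: 40.2
```

```bash
python3 -c "
from h import *
plan([635.3,-28.9,144],16.7); s0=sensors.sense();s=save('wrist','wrist1'); pickle.dump(s0,open('pics/wrist1_tool.pkl','wb'))"
```

```text
t 2.48 pos [636.1 -28.8 230.8] jaw 17.0 j [ -7.2  13.2  78.9   0.   87.9 -24.2] gap 40.2
rotvec [ 0.3 -0.   0. ] d start-frame cm [ 8.68 -0.07 -0.01] d goal-frame cm [ 8.68 -0.08 -0.02] dist mm 86.8
```

View pics/wrist1.png

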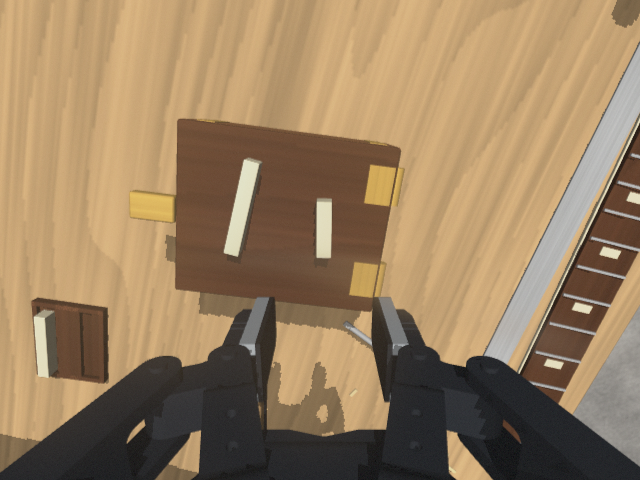

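The wrist view shows the short blank at about (324,228) lined up with the jaws, the long blank at (243,207) tilted, and the long rack at lower left with its free bay on the right. I'll measure from this view as a check.

```bash
cat >> h.py <<'E'
def comps(s,tool=None,nms=('cream','low')):
    C=cloud(s,tool); im=s['image'].astype(int); ok=s['z_map']>0
    reg=(C[:,:,0]>300)&(C[:,:,0]<750)&(abs(C[:,:,1])<400)&ok
    d={'cream':reg&(im.min(-1)>120)&(im[:,:,0]-im[:,:,2]<55)&(C[:,:,2]>5)&(C[:,:,2]<100),'tall':reg&(C[:,:,2]>60)&(C[:,:,2]<100),'low':reg&(C[:,:,2]>4)&(C[:,:,2]<45)}
    for nm in nms:
        N,l,st,_=cv2.connectedComponentsWithStats(d[nm].astype(np.uint8))
        for i in range(1,N):
            if st[i,4]<60: continue
            P=C[l==i]; 
            if nm=='cream': P=P[P[:,2]>np.percentile(P[:,2],80)-4]
            print(nm,st[i,:5],'z',np.percentile(P[:,2],[5,50,95]).round(1),*rect(P),'mean',P.mean(0).round(1))
E
python3 -c "
from h import *
s=pickle.load(open('pics/wrist1.pkl','rb'));t=pickle.load(open('pics/wrist1_tool.pkl','rb'));comps(s,t,('cream','tall','low'))"
```

```text
cream [ 224  158   37   99 1526] z [94.  95.2 96.3] [571.4 -32.4] [11.8 74.5] 91.0 mean [571.5 -30.8  95.2]
cream [316 199  16  59 880] z [93.9 95.2 96.3] [636.1 -29.6] [11.5 44.5] 106.7 mean [635.9 -28.9  95.2]
cream [ 34 310  18  68 725] z [20.  21.2 22.2] [ 390.7 -262.9] [13.2 75.3] 97.6 mean [ 390.9 -260.9   21.1]
cream [345 325  27  21 146] z [14.9 16.9 18.5] [ 713.1 -149.7] [ 5.6 36.9] 158.7 mean [ 713.5 -149.6   16.8]
tall [  129   119   276   193 37375] z [78.  79.4 94.7] [588.5 -40.6] [140.  211.6] 9.7 mean [599.1 -33.   80.4]
low [208 120 177  24 261] z [ 7.  26.5 43.2] [595.7  31.9] [  0.7 156.1] 9.7 mean [591.   30.9  25.8]
low [  31  299   77   85 5449] z [ 4.7  9.9 21.3] [ 413.1 -258.4] [76.5 95.5] 97.8 mean [ 414.3 -254.5   10.7]
low [343 321  29  25 196] z [14.5 16.6 18.4] [ 712.  -149.6] [ 6.5 39.2] 158.1 mean [ 710.8 -148.6   16.4]
low [258 388   9  42 223] z [ 5.8 14.4 30.7] [ 640.5 -283.6] [ 5.5 61.1] 105.0 mean [ 640.1 -279.4   16.5]
```

{"name": "drive_tool", "arguments": {
  "moves": [3,0,0,0,0,0,3,0,0,0,0,0,3,0,0,0,0,0,3,0,0,0,0,0,2,0,0,0,0,0,0.6,0,0,0,0,0,0,0,0,0,0,0]
}}

```text
time: 3.12
tool_pos: [634.4, -28.7, 82.6]
tcp_rot: [-113.7, 89.7, 172.9]
ft_force: [-1.1, 0.3, -0.0]
finger_gap: 39.8
```

{"name": "drive_tool", "arguments": {
  "moves": [0,0,0,0,0,0,0,0,0,0,0,0,0,0,0,0,0,0,0,0,0,0,0,0,0,0,0,0,0,0,0,0,0,0,0,0],
  "hand": 0.8,
  "grip_force": 30
}}

```text
time: 3.62
tool_pos: [638.1, -29.1, 87.9]
tcp_rot: [66.4, 89.8, -7.0]
ft_force: [-0.5, -0.0, 7.5]
finger_gap: 10.7
```

```bash
python3 -c "
from h import *
print(sensors.sense())
s0=sensors.sense();s=save('wrist','wrist2');s=save('side','side2')
im=cv2.imread('pics/side2.png')[150:300,220:420]; cv2.imwrite('pics/side2c.png',cv2.resize(im,None,fx=4,fy=4,interpolation=2))
"
```

```text
{'time': 3.6167, 'joint_pos': array([-7.20917207e+00,  1.91556397e+01,  8.70976807e+01,  1.12259477e-03,
        7.35004464e+01, -2.38764795e+01]), 'qd': array([ 0.0447583 ,  0.10484172,  0.00554196,  0.06629559, -0.00420133,
        0.04659355]), 'joint_efforts': array([-5.23452472e-03, -5.98019850e+01, -4.34225357e+01, -1.12846828e-02,
       -7.10118189e-02, -1.31066082e-02]), 'tool_pos': array([638.11675097, -29.10178811,  87.94032579]), 'tcp_rot': array([66.37429528, 89.75376434, -6.95871379]), 'ft_force': array([-0.49643017, -0.0124697 ,  7.46157407]), 'wrist_torque': array([ 0.00723242, -0.00453004, -0.04323418]), 'finger_gap': 10.677191674933226}
```

View pics/wrist2.png

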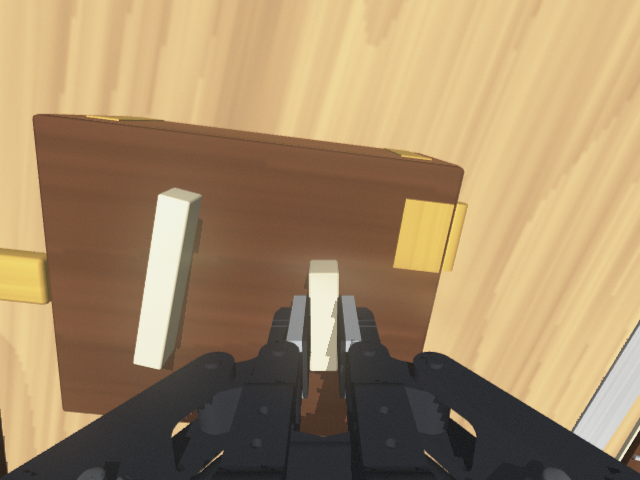

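View pics/side2c.png

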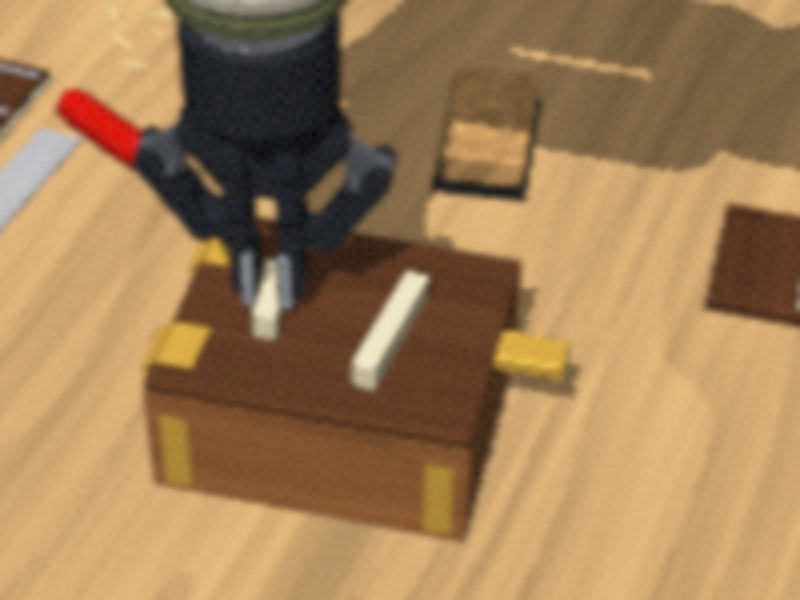

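The wrist image shows the blank gripped at (323,315). The fingertips press on the flap: 7.5 N at TCP z 87.9. So at a 12 mm gap the tips reach about 10 mm past the reported TCP. I'll regrip 10 mm higher so the fingers clear the rack rim later.

{"name": "drive_tool", "arguments": {
  "moves": [0,0,0,0,0,0,0,0,0,0,0,0,-1.0,0,0,0,0,0,0,0,0,0,0,0,0,0,0,0,0,0],
  "hand": 2.5
}}

```text
time: 4.13
tool_pos: [637.1, -29.0, 96.5]
tcp_rot: [66.5, 89.9, -6.8]
ft_force: [-0.5, -0.3, 0.0]
finger_gap: 24.9
```

{"name": "drive_tool", "arguments": {
  "moves": [0,0,0,0,0,0,0,0,0,0,0,0,0,0,0,0,0,0,0,0,0,0,0,0,0,0,0,0,0,0],
  "hand": 0.8
}}

```text
time: 4.55
tool_pos: [636.2, -28.9, 95.0]
tcp_rot: [-110.1, 90.0, 176.6]
ft_force: [0.4, 0.3, 0.3]
finger_gap: 8.0
```

```bash
python3 -c "
from h import *
print(sensors.sense()['ft_force'],pose(sensors.sense())[1])
s0=sensors.sense();s=save('wrist','wrist3')
cv2.imwrite('pics/w3c.png',cv2.resize(cv2.imread('pics/wrist3.png')[200:420,220:430],None,fx=2.5,fy=2.5,interpolation=2))
"
```

```text
[0.35064215 0.305815   0.28927497] [636.19740772 -28.87475341  95.03693988]
```

View pics/w3c.png

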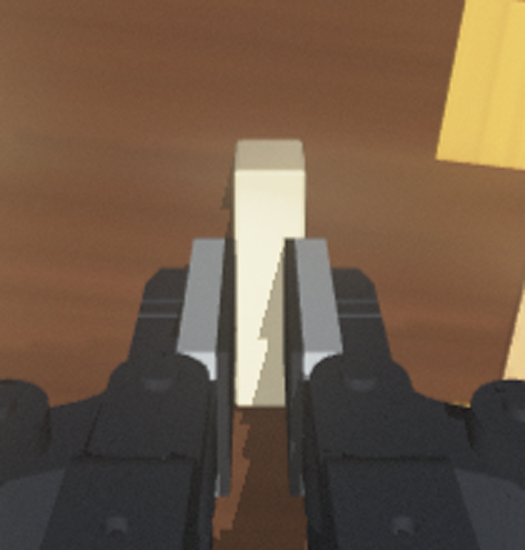

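In this crop the fingers have closed just above the blank; the gap is 8 mm, less than its 12 mm width. The tip offset is therefore smaller than I assumed. I'll read the tip heights from the wrist depth map.

```bash
python3 -c "
from h import *
for n,z in [('wrist2',87.94),('wrist3',95.04)]:
    s=pickle.load(open(f'pics/{n}.pkl','rb'));t=sensors.sense()
    T=np.array(s['mount']);K=s['camera_matrix'];Z=s['z_map'].astype(float);v,u=np.mgrid[0:480,0:640]
    P=np.stack([(u-K[0,2])/K[0,0]*Z,(v-K[1,2])/K[1,1]*Z,Z],-1)@T[:3,:3].T+T[:3,3]
    im=s['image'].astype(int)
    for (uu,vv) in [(300,300),(300,320),(295,330),(348,300),(350,320),(303,300),(343,300),(305,350),(300,310),(322,268),(322,300),(322,320),(322,340),(322,360),(303,296),(345,298)]:
        print(n,(uu,vv),P[vv,uu].round(1),im[vv,uu])
"
```

```text
wrist2 (300, 300) [ -9.5  -9.4 -11.9] [145 145 143]
wrist2 (300, 320) [-23.8  -8.6 -11.2] [146 148 146]
wrist2 (295, 330) [-31.2  -9.9 -11.5] [142 144 143]
wrist2 (348, 300) [ -7.8   9.4 -11.1] [149 148 145]
wrist2 (350, 320) [-25.3   9.  -12. ] [147 147 146]
wrist2 (303, 300) [ -9.7  -8.3 -12.1] [146 146 145]
wrist2 (343, 300) [ -8.1   7.4 -11.2] [149 148 145]
wrist2 (305, 350) [-38.5  -6.2  -8.6] [84 78 76]
wrist2 (300, 310) [-18.3  -8.9 -12.2] [145 146 146]
wrist2 (322, 268) [ -1.3  -0.9 -22.1] [187 173 143]
wrist2 (322, 300) [ -7.1  -0.9 -10.8] [243 239 219]
wrist2 (322, 320) [-7.6 -0.9 -2.1] [242 239 218]
wrist2 (322, 340) [-7.  -0.9  7.4] [242 238 217]
wrist2 (322, 360) [-6.8 -0.9 17.2] [242 239 218]
wrist2 (303, 296) [ -5.8  -8.5 -11.9] [146 145 145]
wrist2 (345, 298) [ -7.4   8.2 -11.8] [149 147 145]
wrist3 (300, 300) [ -9.5  -9.5 -11.9] [144 144 144]
wrist3 (300, 320) [-25.1  -8.5 -11.9] [142 144 144]
wrist3 (295, 330) [-32.4  -9.8 -12.2] [143 145 144]
wrist3 (348, 300) [-10.5   9.2 -12.4] [148 148 146]
wrist3 (350, 320) [-25.4   9.  -12.1] [141 145 144]
wrist3 (303, 300) [ -9.8  -8.3 -12.1] [144 146 145]
wrist3 (343, 300) [-10.3   7.3 -12.3] [146 147 145]
wrist3 (305, 350) [-39.   -6.2  -8.9] [196 200 202]
wrist3 (300, 310) [-17.1  -9.  -11.6] [143 144 144]
wrist3 (322, 268) [  0.8  -0.9 -21.3] [227 221 189]
wrist3 (322, 300) [-0.5 -0.9 -7.5] [242 239 219]
wrist3 (322, 320) [-0.4 -0.9  1.9] [243 240 220]
wrist3 (322, 340) [-0.5 -0.9 11.5] [243 239 219]
wrist3 (322, 360) [ 0.2 -0.9 22. ] [176 168 142]
wrist3 (303, 296) [ -5.3  -8.5 -11.6] [142 143 142]
wrist3 (345, 298) [ -7.5   8.2 -11.8] [145 144 143]
```

The depth shows the tips about 3–4 mm behind the TCP at this gap, so the first grip only caught the top few mm and pushed itself up. I'll open, drop to TCP z ≈ 81 (tips at about 84) and grip with 20 N.

{"name": "drive_tool", "arguments": {
  "moves": [0,0,0,0,0,0,0,0,0,0,0,0,1.0,0,0,0,0,0,0.4,0,0,0,0,0,0,0,0,0,0,0,0,0,0,0,0,0],
  "hand": 2.5
}}

```text
time: 5.1
tool_pos: [635.6, -28.8, 80.2]
tcp_rot: [-113.0, 89.9, 173.7]
ft_force: [0.5, -0.1, 0.5]
finger_gap: 25.3
```

{"name": "drive_tool", "arguments": {
  "moves": [0,0,0,0,0,0,0,0,0,0,0,0,0,0,0,0,0,0,0,0,0,0,0,0,0,0,0,0,0,0],
  "hand": 0.8,
  "grip_force": 20
}}

```text
time: 5.52
tool_pos: [636.5, -28.9, 81.5]
tcp_rot: [73.9, 90.0, 0.6]
ft_force: [-0.1, 0.3, 0.3]
finger_gap: 10.8
```

```bash
cat >> h.py <<'E'
def pix(s,pts):
    T=np.array(s['mount']);K=s['camera_matrix'];Z=s['z_map'].astype(float)
    for u,v in pts:
        z=np.median(Z[v-1:v+2,u-1:u+2]); print((u,v),(T[:3,:3]@[(u-K[0,2])/K[0,0]*z,(v-K[1,2])/K[1,1]*z,z]+T[:3,3]).round(1))
E
python3 -c "
from h import *
print(sensors.sense()['ft_force'],pose(sensors.sense())[1])
s=save('wrist','wrist4')
pix(s,[(322,300),(322,320),(322,340),(303,300),(345,300)])
cv2.imwrite('pics/w4c.png',cv2.resize(cv2.imread('pics/wrist4.png')[200:420,220:430],None,fx=2.5,fy=2.5,interpolation=2))
"
```

```text
[-0.05243388  0.26045387  0.2521119 ] [636.4729303  -28.89786536  81.47366913]
(322, 300) [-14.   -0.9 -14.1]
(322, 320) [-14.3  -0.9  -5.9]
(322, 340) [-13.9  -0.9   3.1]
(303, 300) [ -9.5  -8.3 -12. ]
(345, 300) [ -9.1   8.1 -11.8]
```

View pics/w4c.png

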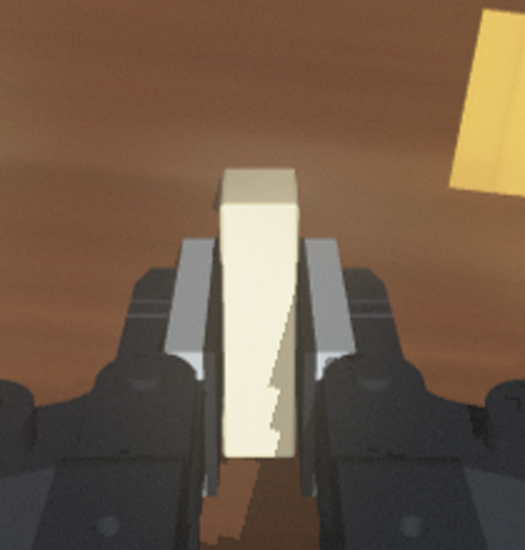

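The blank is now pinched flush and centred, its top 14 mm behind the TCP. Next: lift and carry to the short rack.

```bash
python3 -c "
from h import *
plan([629.3,287,160],4)"
```

```text
t 5.57 pos [636.4 -28.9  81.5] jaw 16.7 j [ -7.2  19.5  87.4   0.   73.1 -23.9] gap 11.3
rotvec [12.7  0.  -0. ] d start-frame cm [ -7.86   8.38 -30.47] d goal-frame cm [ -7.85   1.49 -31.56] dist mm 325.6
```

{"name": "drive_tool", "arguments": {
  "moves": [-2,0,0,0,0,0,-3,0,0,0,0,0,-3,0,0,0,0,0,0,0,0,0,0,0]
}}

```text
time: 5.9
tool_pos: [640.1, -29.3, 169.2]
tcp_rot: [66.1, 89.4, -7.2]
ft_force: [1.1, 0.2, 0.9]
finger_gap: 11.4
```

{"name": "drive_tool", "arguments": {
  "moves": [0,0,0,6.4,0,0,0,0,0,6.3,0,0,0,0.17,-3.5,0,0,0,0,0.17,-3.5,0,0,0,0,0.17,-3.5,0,0,0,0,0.17,-3.5,0,0,0,0,0.17,-3.5,0,0,0,0,0.17,-3.5,0,0,0,0,0.17,-3.5,0,0,0,0,0.17,-3.5,0,0,0,0,0.13,-3.5,0,0,0,2,0,0,0,0,0,1,0,0,0,0,0,0,0,0,0,0,0,0,0,0,0,0,0]
}}

```text
time: 7.15
tool_pos: [628.5, 285.0, 129.7]
tcp_rot: [-67.5, 89.8, -153.5]
ft_force: [-0.3, -0.5, -0.1]
finger_gap: 11.1
```

```bash
python3 -c "
from h import *
plan([629.3,287,8],4);t=sensors.sense()
s=save('wrist','wrist5'); comps(s,t); pix(s,[(322,300),(322,320),(322,340),(303,300),(345,300)]);save('top','top5');save('side','side5')
"
```

```text
t 7.15 pos [628.5 285.  129.7] jaw 3.9 j [20.1 24.9 75.2 -0.  80.  16.2] gap 11.1
rotvec [-0.1  0.1  0.2] d start-frame cm [12.17  0.13 -0.21] d goal-frame cm [12.17  0.09 -0.2 ] dist mm 121.7
cream [253 207  19  62 998] z [20.  21.2 22.2] [585.5 282.8] [11.6 44.9] 93.8 mean [585.5 283.7  21.2]
low [   0  152  116  132 7017] z [4.1 4.5 5.4] [432.8 277.8] [83.3 98.8] 79.4 mean [429.7 280.8   4.6]
low [ 242  187  108   86 8608] z [ 4.7  9.9 21.3] [607.9 285.9] [63.4 75.2] 3.9 mean [607.5 287.9  10.2]
(322, 300) [-14.4  -1.1 -14.3]
(322, 320) [-13.8  -1.1  -5.5]
(322, 340) [-14.1  -1.1   3.1]
(303, 300) [-10.1  -8.5 -12.1]
(345, 300) [ -9.5   7.9 -11.9]
```

View pics/wrist5.png

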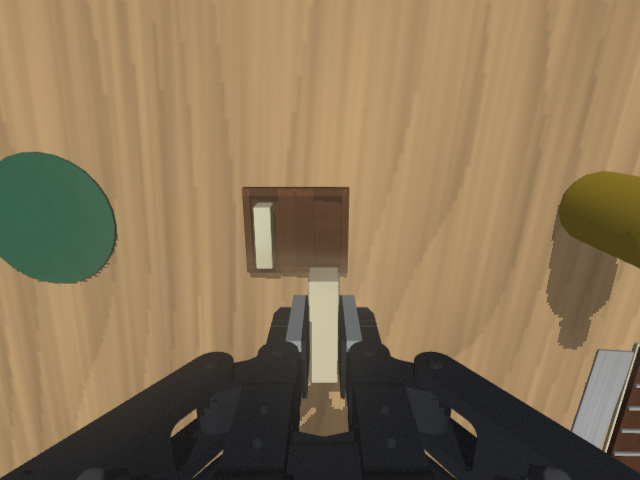

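The wrist view shows the short rack at (296,231), with the sample at (263,236) and the free bay at about (325,230). The carried blank runs from (323,268) to (323,382). I'll measure the blank's extent in the tool frame.

```bash
python3 -c "
from h import *
s=pickle.load(open('pics/wrist5.pkl','rb'))
im=s['image'].astype(int); m=[v for v in range(250,400) if im[v,323].min()>190]; print(m[0],m[-1])
pix(s,[(322,v) for v in (270,280,284,288,372,376,380)])
print([(v,im[v,322].tolist()) for v in range(264,290,2)])
T=Twc(s,sensors.sense())
"
```

```text
Traceback (most recent call last):
IndexError: list index out of range
```

```bash
python3 -c "
from h import *
s=pickle.load(open('pics/wrist5.pkl','rb'))
im=s['image'].astype(int)
pix(s,[(322,v) for v in (268,272,276,280,284,288,372,376,380,384)])
print([(v,im[v,322].tolist()) for v in list(range(264,290,3))+list(range(370,390,2))])
"
```

```text
(322, 268) [ -0.2  -1.1 -21.6]
(322, 272) [ -4.1  -1.1 -21.4]
(322, 276) [ -8.1  -1.1 -21.4]
(322, 280) [-12.3  -1.1 -21.5]
(322, 284) [-13.9  -1.1 -20.6]
(322, 288) [-14.2  -1.1 -19.1]
(322, 372) [-14.1  -1.1  17.8]
(322, 376) [-13.7  -1.1  20. ]
(322, 380) [-13.9  -1.1  21.7]
(322, 384) [128.4  -1.5 134.9]
[(264, [98, 80, 63]), (267, [124, 108, 88]), (270, [141, 130, 108]), (273, [143, 132, 110]), (276, [142, 133, 111]), (279, [142, 131, 109]), (282, [196, 188, 158]), (285, [196, 188, 158]), (288, [199, 191, 160]), (370, [201, 191, 161]), (372, [201, 192, 161]), (374, [204, 192, 163]), (376, [201, 192, 161]), (378, [200, 191, 161]), (380, [202, 193, 163]), (382, [170, 160, 134]), (384, [107, 90, 67]), (386, [106, 89, 66]), (388, [105, 88, 66])]
```

{"name": "drive_tool", "arguments": {
  "moves": [2,0.14,-0.19,0,0,0,3,0,0,0,0,0,3,0,0,0,0,0,2.2,0,0,0,0,0,0.5,0,0,0,0,0,0,0,0,0,0,0,0,0,0,0,0,0]
}}

```text
time: 7.88
tool_pos: [631.8, 288.2, 26.1]
tcp_rot: [106.0, 89.9, 19.9]
ft_force: [-0.2, -0.1, 1.0]
finger_gap: 11.0
```

```bash
python3 -c "
from h import *
plan([629.8,287,8],4);t=sensors.sense()
s=save('wrist','wrist6'); comps(s,t)
"
```

```text
t 7.88 pos [631.8 288.2  26.1] jaw 3.9 j [20.3 31.1 78.4 -0.  70.4 16.4] gap 11.0
rotvec [-0.1 -0.  -0.1] d start-frame cm [ 1.8  -0.21  0.11] d goal-frame cm [ 1.81 -0.2   0.11] dist mm 18.2
cream [ 201  266   34   92 2251] z [20.2 21.2 22.1] [585.5 283.4] [12.1 44.3] 93.4 mean [585.4 285.4  21.2]
cream [ 308  281   31  102 2716] z [39.  40.  40.9] [631.3 287.3] [11.4 45.3] 94.6 mean [631.4 289.6  40. ]
low [  185   231   191   152 18897] z [ 5.1 10.6 40.5] [610.3 286.2] [63.6 80.8] 3.9 mean [607.5 294.6  17.9]
```

View pics/wrist6.png

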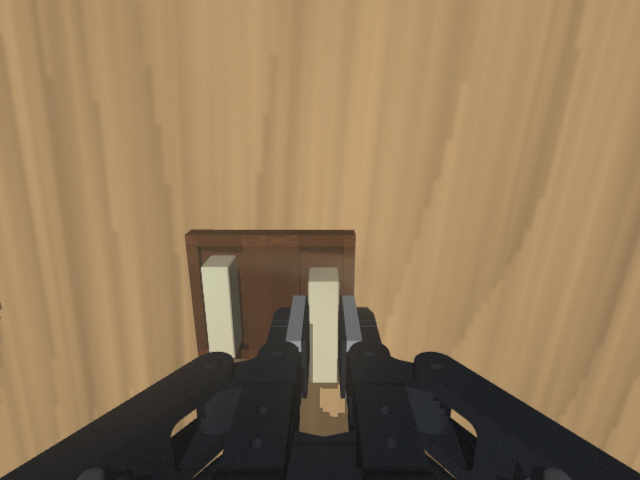

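The carried blank sits over the free bay, 45.8 mm from the sample where 45 is expected. Lowering it.

{"name": "drive_tool", "arguments": {
  "moves": [0.8,-0.1,0,0,0,0,0.6,0,0,0,0,0,0.3,0,0,0,0,0,0,0,0,0,0,0,0,0,0,0,0,0,0,0,0,0,0,0]
}}

```text
time: 8.43
tool_pos: [630.5, 288.6, 9.4]
tcp_rot: [102.0, 89.9, 16.0]
ft_force: [-4.0, -1.9, 11.8]
finger_gap: 11.5
```

```bash
python3 -c "
from h import *
plan([629.8,287,8],4);t=sensors.sense();print(t['ft_force'])
s=save('wrist','wrist7'); comps(s,t)
"
```

```text
t 8.43 pos [630.5 288.6   9.4] jaw 4.0 j [20.4 32.2 78.9 -0.  68.8 16.4] gap 11.5
rotvec [-0.  -0.  -0.1] d start-frame cm [ 0.14 -0.08  0.16] d goal-frame cm [ 0.14 -0.08  0.16] dist mm 2.3
[-4.0088874  -1.89233899 11.79456994]
cream [ 308  281   31  102 2751] z [22.4 23.3 24.2] [629.9 287.8] [11.4 45.3] 94.0 mean [630.1 290.1  23.3]
cream [ 191  283   35   73 2005] z [20.2 21.2 22.1] [584.9 289.8] [11.9 31.6] 93.7 mean [585.  291.   21.2]
low [  173   242   209   149 20606] z [ 5.2 10.9 35.8] [609.7 286.5] [63.  79.5] 3.8 mean [608.6 297.6  16. ]
```

The blank is centred in the bay (44.7 mm from the sample) and about 2 mm above the floor. The 12 N suggests the tips are touching the rim, so I'll ease up 2 mm and release.

{"name": "drive_tool", "arguments": {
  "moves": [-0.2,0,0,0,0,0,0,0,0,0,0,0]
}}

```text
time: 8.65
tool_pos: [630.0, 288.5, 9.9]
tcp_rot: [107.8, 89.9, 21.8]
ft_force: [-0.5, 0.8, 0.6]
finger_gap: 11.6
```

{"name": "drive_tool", "arguments": {
  "moves": [0,0,0,0,0,0,0,0,0,0,0,0,0,0,0,0,0,0,-1,0,0,0,0,0,-2,0,0,0,0,0,-3,0,0,0,0,0,-3,0,0,0,0,0,0,0,0,0,0,0],
  "hand": 3
}}

```text
time: 9.32
tool_pos: [633.8, 289.9, 108.4]
tcp_rot: [106.3, 89.3, 20.3]
ft_force: [1.8, -0.3, 2.2]
finger_gap: 30.1
```

```bash
python3 -c "
from h import *
plan([571.5,-32,150],1.3);t=sensors.sense();print(t['ft_force'])
s=save('wrist','wrist8'); comps(s,t)
"
```

```text
t 9.32 pos [633.8 289.9 108.4] jaw 4.0 j [20.4 26.2 75.9 -0.  77.2 16.4] gap 30.1
rotvec [ 2.7 -0.2 -0.6] d start-frame cm [-4.36 -8.41 31.67] d goal-frame cm [-4.16 -6.96 32.04] dist mm 330.5
[ 1.84383675 -0.25716159  2.22877092]
cream [ 307  219   18   66 1167] z [20.1 21.2 22.3] [629.3 287.7] [11.2 44.6] 94.0 mean [629.4 288.6  21.2]
cream [ 237  222   21   66 1154] z [20.1 21.2 22.2] [585.3 282.7] [11.8 44.7] 94.2 mean [585.5 283.7  21.2]
low [   0  163   89  141 5568] z [4.  4.5 5.4] [444.9 276. ] [57.7 98.3] 79.9 mean [441.3 278.7   4.6]
low [  224   200   117    92 10155] z [ 5.  10.3 21.7] [607.8 285.8] [64.  75.3] 3.8 mean [607.9 288.2  12.1]
```

View pics/wrist8.png

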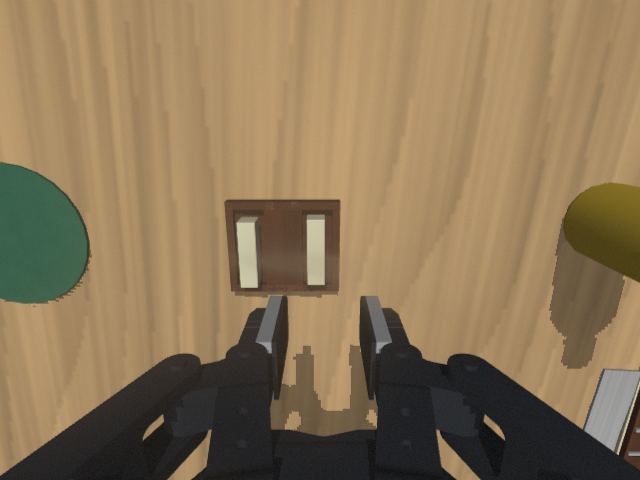

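The short blank lies flat in its bay at (316,250), its top level with the sample. Going to the long blank.

{"name": "drive_tool", "arguments": {
  "moves": [-3.5,0,0,2.7,0,0,0,-0.75,3.55,0,0,0,0,-0.75,3.55,0,0,0,0,-0.75,3.55,0,0,0,0,-0.75,3.55,0,0,0,0,-0.75,3.55,0,0,0,0,-0.75,3.55,0,0,0,0,-0.75,3.55,0,0,0,0,-0.75,3.55,0,0,0,0,-0.75,3.55,0,0,0,0,0,0,0,0,0,0,0,0,0,0,0]
}}

```text
time: 10.37
tool_pos: [568.7, -34.4, 134.0]
tcp_rot: [-100.9, 90.0, 170.1]
ft_force: [1.5, 0.7, -0.9]
finger_gap: 29.7
```

```bash
python3 -c "
from h import *
t=sensors.sense()
s=save('wrist','wrist9'); comps(s,t,('cream',)); plan([571.5,-32,81],1.3);
"
```

```text
cream [ 319  200   24  139 3109] z [94.1 95.2 96.2] [571.4 -32.6] [11.5 75.3] 91.0 mean [571.3 -30.2  95.2]
cream [506 374  37  21 206] z [14.5 16.6 18. ] [ 735.1 -158.2] [ 5.7 33. ] 156.6 mean [ 737.3 -158.7   16.5]
t 10.42 pos [569. -33. 134.] jaw 1.2 j [-8.5  6.7 96.5  0.  76.9 -9.7] gap 29.8
rotvec [-0.1 -0.   0. ] d start-frame cm [ 5.3   0.26 -0.09] d goal-frame cm [ 5.3   0.26 -0.09] dist mm 53.1
```

{"name": "drive_tool", "arguments": {
  "moves": [2,0.2,0,0,0,0,2,0,0,0,0,0,1.1,0,0,0,0,0,0,0,0,0,0,0,0,0,0,0,0,0]
}}

```text
time: 10.83
tool_pos: [570.6, -31.4, 82.5]
tcp_rot: [-104.6, 89.9, 166.7]
ft_force: [-0.7, -1.1, 0.1]
finger_gap: 29.9
```

{"name": "drive_tool", "arguments": {
  "moves": [0,0,0,0,0,0,0,0,0,0,0,0,0,0,0,0,0,0,0,0,0,0,0,0,0,0,0,0,0,0],
  "hand": 0.8,
  "grip_force": 20
}}

```text
time: 11.25
tool_pos: [572.3, -32.5, 84.7]
tcp_rot: [90.5, 89.9, 1.8]
ft_force: [-0.3, 2.2, 5.9]
finger_gap: 11.0
```

```bash
python3 -c "
from h import *
t=sensors.sense(); print(t['ft_force'])
s=save('wrist','wrist10'); comps(s,t,('cream',)); plan([434,-254.5,130],7.6);pix(s,[(322,300),(322,320),(322,340),(303,300),(345,300)])
"
```

```text
[-0.3445615   2.23973151  5.94309637]
cream [ 308  228   32  178 5161] z [94.1 95.1 96.1] [571.7 -32.7] [11.8 75.3] 91.3 mean [571.6 -29.2  95.1]
cream [292 296  14  13 140] z [94.2 97.  99.3] [561.7 -21. ] [1.2 4.8] 1.1 mean [561.7 -21.   96.9]
cream [342 296  14  13 146] z [94.5 97.1 99.8] [581.2 -20.7] [1.4 4.8] 0.5 mean [581.2 -20.6  97.2]
t 11.3 pos [572.3 -32.5  84.7] jaw 1.3 j [-8.4 10.  98.3  0.  71.6 -9.7] gap 11.2
rotvec [-6.3  0.  -0.1] d start-frame cm [ -4.57 -14.31  21.89] d goal-frame cm [ -4.53 -16.65  20.18] dist mm 265.5
(322, 300) [-10.8  -1.1 -12.4]
(322, 320) [-10.3  -1.1  -3.5]
(322, 340) [-10.6  -1.1   5.3]
(303, 300) [ -8.9  -8.6 -11.5]
(345, 300) [ -8.9   7.9 -11.5]
```

View pics/wrist10.png

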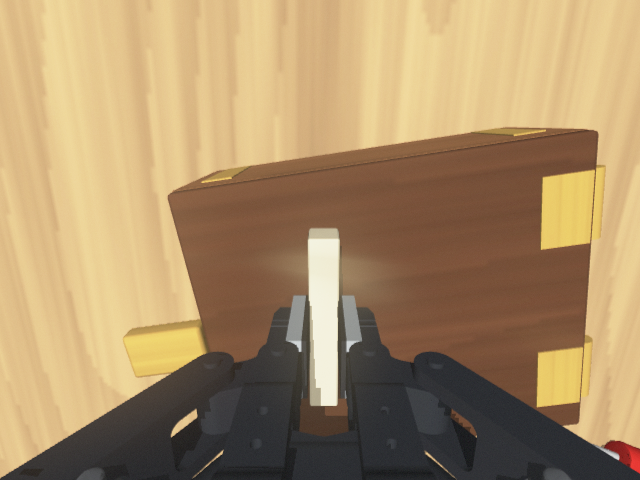

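The long blank is gripped at (323,318), centred, with its bottom about 6.5 mm below the TCP. Carrying it to the long rack.

{"name": "drive_tool", "arguments": {
  "moves": [-1,0,0,0,0,0,-2.5,0,0,0,0,0,-2.5,0,0,0,0,0,0,0,0,-6.3,0,0,0,-2.08,2.52,0,0,0,0,-2.08,2.52,0,0,0,0,-2.08,2.52,0,0,0,0,-2.08,2.52,0,0,0,0,-2.08,2.52,0,0,0,0,-2.08,2.52,0,0,0,0,-2.08,2.52,0,0,0,0,-2.08,2.52,0,0,0,0,0,0,0,0,0,0,0,0,0,0,0]
}}

```text
time: 12.47
tool_pos: [432.0, -255.8, 143.8]
tcp_rot: [10.6, 90.0, -72.0]
ft_force: [-0.3, 0.7, -0.3]
finger_gap: 11.2
```

```bash
python3 -c "
from h import *
t=sensors.sense()
s=save('wrist','wrist11'); comps(s,t); plan([434,-254.5,12],7.6);
"
```

```text
cream [ 256  185   21   99 1541] z [20.1 21.2 22.3] [ 390.5 -263.2] [11.5 74.7] 97.9 mean [ 390.4 -261.4   21.2]
low [ 494    0  146   57 2871] z [ 6.1 24.9 43. ] [ 573.4 -112.4] [ 31.9 103.4] 170.8 mean [ 548.5 -110.6   24.9]
low [ 245  167  104  120 9874] z [ 4.8 10.2 21.5] [ 412.6 -258.5] [75.2 93.5] 97.8 mean [ 408.5 -251.5   11. ]
low [  499   245    98   132 11134] z [ 8.6 30.9 32.3] [ 615.1 -299.5] [ 61. 102.] 103.5 mean [ 608.  -292.6   26.9]
t 12.52 pos [ 432.6 -254.8  143.7] jaw 7.5 j [-36.4  -4.4 106.7   0.   77.7 -43.8] gap 11.3
rotvec [-0.1 -0.  -0. ] d start-frame cm [ 1.317e+01  1.400e-01 -1.000e-02] d goal-frame cm [ 1.317e+01  1.400e-01 -1.000e-02] dist mm 131.7
```

View pics/wrist11.png

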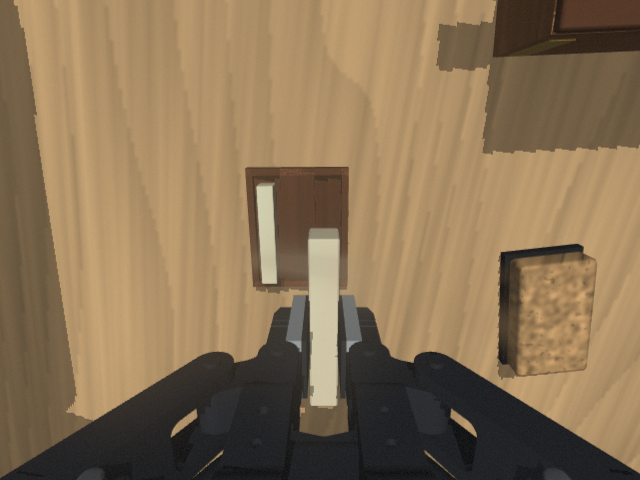

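{"name": "drive_tool", "arguments": {
  "moves": [2,0.2,0.13,0,0,0,3,0,0,0,0,0,3,0,0,0,0,0,3,0,0,0,0,0,0.7,0,0,0,0,0,0,0,0,0,0,0,0,0,0,0,0,0]
}}

```text
time: 13.1
tool_pos: [435.7, -254.9, 27.1]
tcp_rot: [-177.5, 90.0, 100.2]
ft_force: [1.0, 0.3, 0.4]
finger_gap: 11.0
```

```bash
python3 -c "
from h import *
t=sensors.sense()
s=save('wrist','wrist12'); comps(s,t); plan([434.7,-255.8,11],7.6);
"
```

```text
cream [ 199  230   39  132 3232] z [20.2 21.2 22.1] [ 389.5 -256.5] [12.2 62.1] 97.8 mean [ 389.3 -253.1   21.2]
cream [ 308  238   31  168 4681] z [36.7 37.6 38.5] [ 435.2 -255. ] [11.5 75.3] 97.8 mean [ 434.8 -251.6   37.6]
low [614   0  26  10 214] z [ 4.3  7.8 13.4] [ 534.4 -119.6] [ 3.1 10.5] 8.3 mean [ 532.3 -120.5    8.2]
low [  183   197   192   209 25086] z [ 5.1 10.8 38.3] [ 414.6 -257.8] [80.3 93.3] 97.6 mean [ 411.4 -243.6   18. ]
low [ 586  327   54  146 6088] z [ 5.4 16.3 30. ] [ 585.1 -289.2] [20.2 72. ] 92.9 mean [ 583.9 -285.5   16.8]
t 13.15 pos [ 436.5 -255.7   28.2] jaw 7.6 j [-36.2   4.5 110.9   0.   64.5 -43.8] gap 11.4
rotvec [ 0.   0.1 -0.1] d start-frame cm [ 1.72 -0.18 -0.01] d goal-frame cm [ 1.72 -0.18 -0.01] dist mm 17.3
```

View pics/wrist12.png

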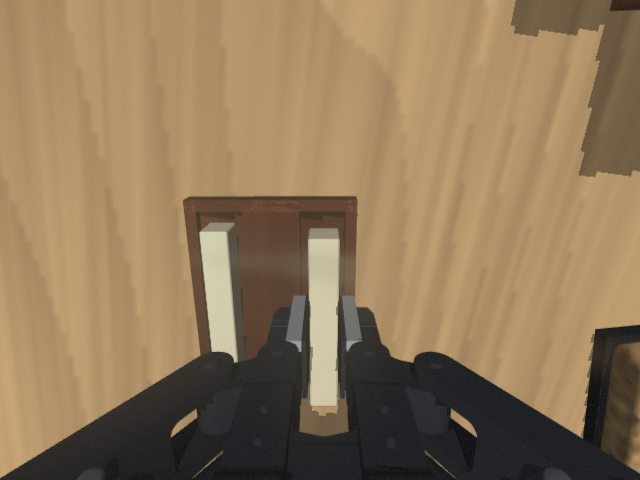

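The long blank is over its bay, within about 1–2 mm. Lowering it.

{"name": "drive_tool", "arguments": {
  "moves": [0.8,-0.05,0.08,0,0,0,0.6,0,0,0,0,0,0.3,0,0,0,0,0,0,0,0,0,0,0,0,0,0,0,0,0]
}}

```text
time: 13.57
tool_pos: [435.4, -256.8, 10.1]
tcp_rot: [48.0, 89.9, -34.5]
ft_force: [0.7, -0.7, 4.8]
finger_gap: 11.1
```

```bash
python3 -c "
from h import *
t=sensors.sense();print(t['ft_force'])
s=save('wrist','wrist13'); comps(s,t); plan([434.7,-255.8,11],7.6);
"
```

```text
[ 0.66837546 -0.65871535  4.8064072 ]
cream [ 186  236   41  120 3392] z [20.1 21.2 22.1] [ 388.7 -250. ] [12.  49.3] 97.6 mean [ 388.5 -248.2   21.1]
cream [ 308  238   32  169 4758] z [20.2 21.2 22.1] [ 434.9 -257.1] [11.6 75.4] 97.6 mean [ 434.5 -253.4   21.2]
low [  168   200   214   207 29419] z [ 5.1 10.7 32.3] [ 414.4 -258. ] [79.6 93.7] 97.7 mean [ 412.2 -242.    15.1]
low [ 611  345   29  128 2518] z [ 4.7  9.  15.5] [ 583.4 -288.2] [ 7.1 65.4] 103.6 mean [ 583.5 -289.8    9.1]
t 13.62 pos [ 435.4 -256.9   10.1] jaw 7.6 j [-36.4   6.2 111.3   0.   62.4 -43.9] gap 11.1
rotvec [-0.   0.1 -0.1] d start-frame cm [-0.09 -0.06 -0.12] d goal-frame cm [-0.09 -0.06 -0.12] dist mm 1.6
```

The blank's top (21.2) is level with the sample, so it rests on the floor. Releasing and lifting.

{"name": "drive_tool", "arguments": {
  "moves": [0,0,0,0,0,0,0,0,0,0,0,0,0,0,0,0,0,0,-1,0,0,0,0,0,-2,0,0,0,0,0,-3,0,0,0,0,0,-3,0,0,0,0,0,0,0,0,0,0,0],
  "hand": 3
}}

```text
time: 14.28
tool_pos: [438.0, -258.7, 106.5]
tcp_rot: [46.1, 89.4, -36.3]
ft_force: [0.0, -0.7, 1.3]
finger_gap: 30.2
```

```bash
python3 -c "
from h import *
t=sensors.sense();print(t['ft_force'])
s=save('wrist','wrist14'); comps(s,t); plan([434.7,-255.8,11],7.6);
s=save('top','top14');comps(s,None,('cream',))
"
```

```text
[ 0.02811327 -0.69830744  1.34145499]
cream [ 235  186   26  114 2024] z [20.1 21.2 22.2] [ 390.4 -262.9] [12.  74.5] 97.6 mean [ 390.3 -260.9   21.2]
cream [ 309  186   19  114 2006] z [20.1 21.2 22.3] [ 434.7 -257. ] [11.2 75. ] 97.8 mean [ 434.7 -255.2   21.2]
low [ 512    0  128   39 2852] z [ 6.3 24.4 43.1] [ 564.  -115.1] [19.  75.4] 174.8 mean [ 546.7 -115.5   24.4]
low [  223   167   120   136 15225] z [ 4.9 10.4 21.7] [ 412.5 -258.4] [75.3 93.6] 97.7 mean [ 412.3 -254.1   12.5]
low [  512   255   116   148 14271] z [ 8.6 30.9 32.1] [ 615.  -297.7] [61.4 98.6] 104.0 mean [ 607.4 -291.2   26.7]
t 14.33 pos [ 437.2 -258.1  104. ] jaw 7.6 j [-36.3  -1.5 108.3   0.   72.8 -43.9] gap 30.0
rotvec [-0.   0.3 -0.3] d start-frame cm [ 9.3  -0.27 -0.31] d goal-frame cm [ 9.3  -0.22 -0.26] dist mm 93.1
cream [416 116  12  29  70] z [12.6 14.8 16.4] [ 723.9 -153.1] [ 4.7 55.6] 159.0 mean [ 723.9 -153.3   14.7]
cream [168 183  25   8 146] z [17.5 19.6 21.8] [628.6 288.4] [11.7 43.8] 94.2 mean [628.8 288.1  19.6]
cream [170 206  25   9 152] z [17.2 19.4 21.9] [584.6 283.6] [11.6 44.9] 92.4 mean [584.7 283.2  19.5]
cream [465 284  42  12 294] z [17.1 19.1 21.5] [ 434.3 -254.1] [11.4 72.7] 97.4 mean [ 434.4 -254.6   19.2]
cream [469 310  43  12 296] z [17.2 19.2 21.4] [ 389.8 -260.2] [12.  70.8] 98.0 mean [ 389.7 -259.3   19.2]
```

View pics/wrist14.png

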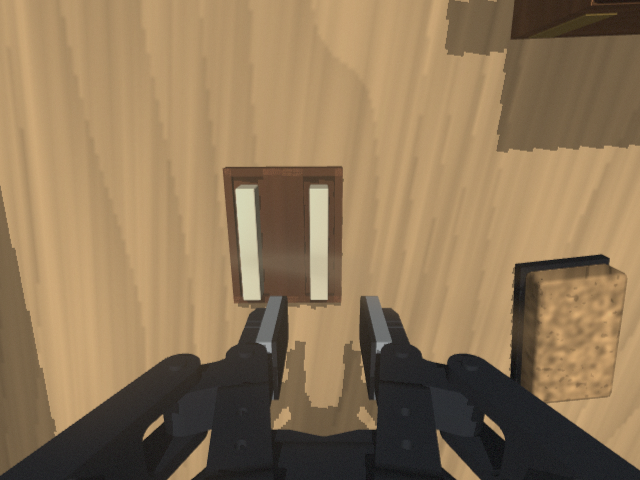

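View pics/top14.png

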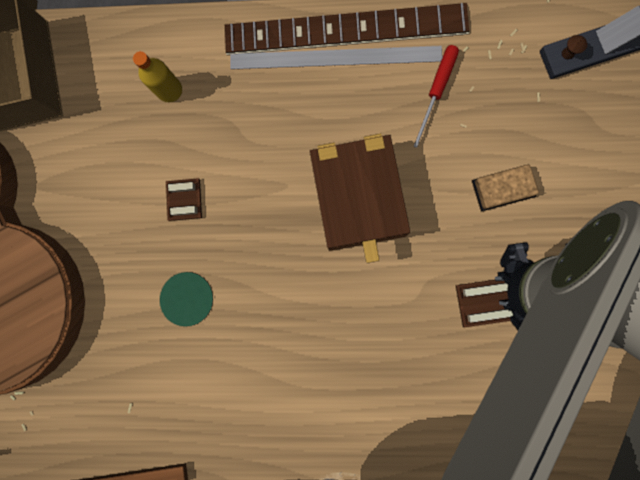

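Both blanks lie flat in their bays (long at (319,243) in the wrist view, both visible in the top view), within 2 mm of target and level with the samples. Now the tongue. First a measurement of the chest and tongue.

Run:
```python
from h import *
for n in ['top14','side5','wrist1']:
    s=pickle.load(open(f'pics/{n}.pkl','rb')); t=pickle.load(open('pics/wrist1_tool.pkl','rb')) if n=='wrist1' else None
    C=cloud(s,t); im=s['image'].astype(int)
    reg=(C[:,:,0]>450)&(C[:,:,0]<750)&(abs(C[:,:,1]+40)<110)&(C[:,:,2]>60)&(C[:,:,2]<90)
    y=reg&(im[:,:,0]>140)&(im[:,:,0]-im[:,:,2]>70)
    b=reg&~y
    for nm,m in (('brass',y),('board',b)):
        N,l,st,_=cv2.connectedComponentsWithStats(m.astype(np.uint8))
        for i in range(1,N):
            if st[i,4]>80:
                P=C[l==i]; P=P[P[:,2]>np.percentile(P[:,2],70)-4]; print(n,nm,st[i,:5],np.median(P[:,2]).round(1),*rect(P))
plan([490,-56.5,150],99.7)
```

```text
top14 brass [363 134  21  17 237] 77.8 [684.5 -63.5] [26.4 29.9] 101.7
top14 brass [317 143  20  17 240] 77.9 [671.1  15. ] [25.5 29.5] 101.2
top14 brass [363 240  16  23 274] 79.3 [500.6 -53.9] [21.3 34.8] 9.9
top14 board [ 309  135  101  114 8050] 77.3 [600.6 -36.8] [140.1 174.7] 9.7
side5 board [ 256  203  107   64 4167] 78.0 [585.1 -41.5] [142.2 210.1] 9.9
wrist1 brass [ 364  165   32   42 1020] 80.1 [668.3  13.8] [20.4 30.6] 99.7
wrist1 brass [391 168  14  39 259] 76.8 [682.9  16.1] [ 6.1 30.3] 98.7
wrist1 brass [ 129  190   46   33 1266] 81.1 [501.7 -55.5] [22.5 35.4] 9.7
wrist1 brass [374 261  13  36 218] 76.9 [696.4 -62.4] [ 6.2 30.2] 99.7
wrist1 brass [349 262  29  36 812] 80.1 [681.8 -65.3] [20.3 31.3] 99.3
wrist1 board [  174   119   227   193 31246] 79.2 [602.2 -38.2] [140.  172.1] 9.7
t 14.38 pos [ 436.  -257.1  101.7] jaw 7.6 j [-36.3  -1.4 108.4   0.   72.8 -43.9] gap 30.0
rotvec [-92.1   0.3  -0. ] d start-frame cm [ -4.86   8.02 -19.16] d goal-frame cm [-4.83 18.87  8.71] dist mm 213.3
```

{"name": "drive_tool", "arguments": {
  "moves": [-1,0,0,-7.1,0,0,-1,0,0,-7.1,0,0,-1,0,0,-7.1,0,0,-1,0,0,-7.1,0,0,0,0,0,-7.1,0,0,0,0,0,-7.1,0,0,0,0,0,-7.1,0,0,0,0,0,-7.1,0,0,0,0,0,-7.1,0,0,0,0,0,-7.1,0,0,0,0,0,-7.1,0,0,0,0,0,-7.1,0,0,0,0,0,-6.9,0,0],
  "hand": 5
}}

```text
time: 15.47
tool_pos: [433.7, -255.6, 137.8]
tcp_rot: [134.0, 89.8, 144.0]
ft_force: [0.8, 0.1, -0.1]
finger_gap: 50.1
```

```bash
python3 -c "
from h import *
plan([490,-56.5,150],99.7)"
```

```text
t 15.47 pos [ 433.7 -255.6  137.8] jaw 100.0 j [ -36.3   -3.7  106.6   -0.    77.2 -136.4] gap 50.1
rotvec [ 0.3 -0.1 -0.1] d start-frame cm [-1.2  18.63  9.  ] d goal-frame cm [-1.22 18.68  8.9 ] dist mm 207.2
```

{"name": "drive_tool", "arguments": {
  "moves": [0,3.11,1.48,0,0,0,0,3.11,1.48,0,0,0,0,3.11,1.48,0,0,0,0,3.11,1.48,0,0,0,0,3.11,1.48,0,0,0,0,3.11,1.48,0,0,0,0,0,0,0,0,0,0,0,0,0,0,0]
}}

```text
time: 16.13
tool_pos: [490.1, -55.6, 138.0]
tcp_rot: [158.4, 89.9, 168.3]
ft_force: [0.5, -0.1, 0.5]
finger_gap: 49.9
```

```bash
python3 -c "
from h import *
t=sensors.sense();plan([490.3,-56.8,56],99.7);s=save('wrist','wrist15')
C=cloud(s,t); im=s['image'].astype(int)
m=(C[:,:,0]>450)&(C[:,:,0]<560)&(abs(C[:,:,1]+56)<40)&(C[:,:,2]>70)&(C[:,:,2]<90)&(im[:,:,0]-im[:,:,2]>70)&(im[:,:,0]>140)
N,l,st,_=cv2.connectedComponentsWithStats(m.astype(np.uint8))
for i in range(1,N):
  if st[i,4]>80: print(st[i],np.median(C[l==i][:,2]),*rect(C[l==i]))
"
```

```text
t 16.13 pos [490.1 -55.6 138. ] jaw 99.9 j [ -12.4   -5.4  108.2   -0.    77.3 -112.3] gap 49.9
rotvec [ 0.2 -0.1 -0.1] d start-frame cm [ 8.2  -0.13  0.02] d goal-frame cm [ 8.2  -0.13 -0.  ] dist mm 82.0
[ 301  252   38   60 2060] 81.15118794261508 [501.  -54.9] [21.2 35.6] 9.1
```

View pics/wrist15.png

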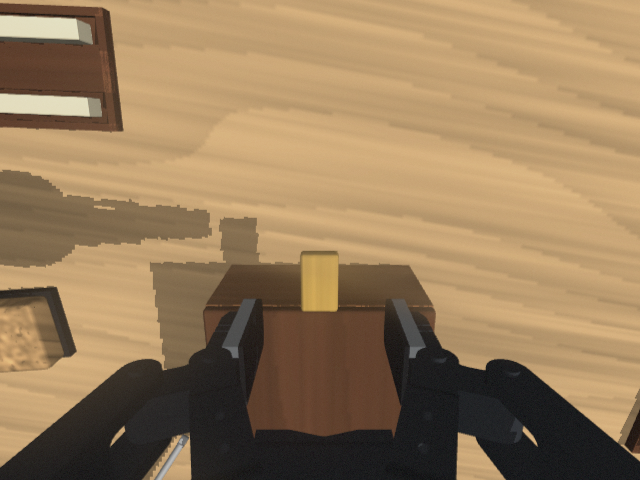

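The tongue is at (320,282), centred between the open fingers, and confirmed at (501,-55). Descending and pinching.

{"name": "drive_tool", "arguments": {
  "moves": [2.5,-0.1,0,0,0,0,2.5,0,0,0,0,0,2,0,0,0,0,0,1.2,0,0,0,0,0,0,0,0,0,0,0,0,0,0,0,0,0]
}}

```text
time: 16.68
tool_pos: [490.2, -59.1, 56.8]
tcp_rot: [162.6, 89.9, 172.2]
ft_force: [0.4, -0.7, 0.1]
finger_gap: 50.3
```

{"name": "drive_tool", "arguments": {
  "moves": [0,0,0,0,0,0,0,0,0,0,0,0,0,0,0,0,0,0,0,0,0,0,0,0,0,0,0,0,0,0],
  "hand": 1.8,
  "grip_force": 30
}}

```text
time: 17.1
tool_pos: [492.1, -57.9, 59.1]
tcp_rot: [6.7, 89.9, 16.4]
ft_force: [-2.2, 3.4, 5.1]
finger_gap: 21.5
```

```bash
python3 -c "
from h import *
plan([490.3,-56.8,56],99.7);print(sensors.sense()['ft_force'])
u=np.array([np.cos(np.radians(9.7)),np.sin(np.radians(9.7)),0]);H=np.array([686.5,-23.2,70])
# tongue grasp in flap frame
for th in range(0,106,5):
    c,s=np.cos(np.radians(th)),np.sin(np.radians(th)); x,z=-199,5
    print(th,((x*c+z*s)+199).round(1),(-x*s+z*c-5).round(1))
"
```

```text
t 17.1 pos [492.1 -57.9  59.1] jaw 99.7 j [-1.270e+01  2.000e-01  1.117e+02  1.000e-01  6.800e+01 -1.124e+02] gap 21.5
rotvec [-0.   0.1 -0. ] d start-frame cm [ 0.31  0.13 -0.16] d goal-frame cm [ 0.31  0.13 -0.16] dist mm 3.7
[-2.18994865  3.40997695  5.07680593]
0 0.0 0.0
5 1.2 17.3
10 3.9 34.5
15 8.1 51.3
20 13.7 67.8
25 20.8 83.6
30 29.2 98.8
35 38.9 113.2
40 49.8 126.7
45 61.8 139.2
50 74.9 150.7
55 89.0 160.9
60 103.8 169.8
65 119.4 177.5
70 135.6 183.7
75 152.3 188.5
80 169.4 191.8
85 186.6 193.7
90 204.0 194.0
95 221.3 192.8
100 238.5 190.1
105 255.3 185.9
```

Tongue gripped (gap 21.5). Swinging along the arc: first half, then a check.

{"name": "drive_tool", "arguments": {
  "moves": [-1.73,0,0.12,0,0,0,-1.72,0,0.27,0,0,0,-1.68,0,0.42,0,0,0,-1.65,0,0.56,0,0,0,-1.58,0,0.71,0,0,0,-1.52,0,0.84,0,0,0,-1.44,0,0.97,0,0,0,-1.35,0,1.09,0,0,0,0,0,0,0,0,0]
}}

```text
time: 17.85
tool_pos: [542.6, -49.2, 187.8]
tcp_rot: [-4.3, 89.7, 5.4]
ft_force: [-2.3, 3.7, 2.5]
finger_gap: 21.1
```

```bash
python3 -c "
from h import *
s=sensors.sense();print(s['ft_force'],s['tool_pos'],s['finger_gap'],s['wrist_torque']);save('side','side16');save('top','top16')
p=s['tool_pos'];u=np.array([np.cos(np.radians(9.7)),np.sin(np.radians(9.7))]);print('along u',(p[:2]-[686.5,-23.2])@u,'z',p[2]+19-70)"
```

```text
[-2.28566622  3.70725096  2.52663529] [542.59392181 -49.22444402 187.79037117] 21.11738239832154 [ 0.43890006  0.76813602 -0.0691289 ]
along u -146.23356292281463 z 136.79037116617098
```

View pics/side16.png

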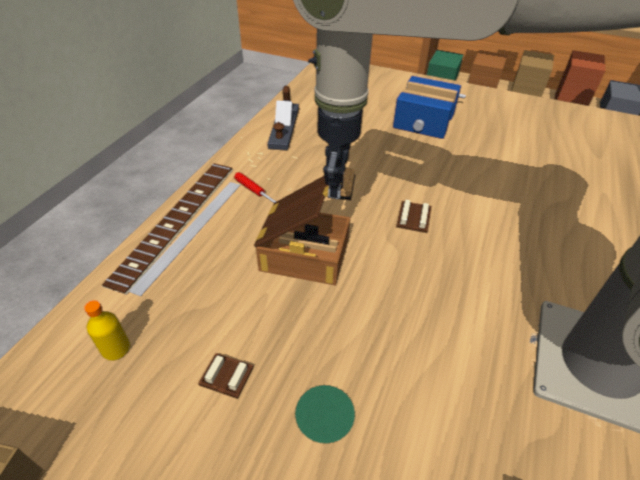

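The side view shows the flap about half open, with the brass insert at (298,248) in the +y slot and the black one at (312,235). Continuing the arc to about 95°.

{"name": "drive_tool", "arguments": {
  "moves": [-1.25,0,1.2,0,0,0,-1.15,0,1.31,0,0,0,-1.02,0,1.41,0,0,0,-0.89,0,1.48,0,0,0,-0.77,0,1.56,0,0,0,-0.62,0,1.62,0,0,0,-0.48,0,1.67,0,0,0,-0.33,0,1.71,0,0,0,-0.19,0,1.72,0,0,0,-0.03,0,1.74,0,0,0,0.12,0,1.73,0,0,0,0,0,0,0,0,0,0,0,0,0,0,0]
}}

```text
time: 19.03
tool_pos: [710.0, -20.7, 250.3]
tcp_rot: [5.9, 89.9, 15.6]
ft_force: [0.5, 2.8, 2.4]
finger_gap: 21.3
```

```bash
python3 -c "
from h import *
s=sensors.sense();print(s['ft_force'],s['tool_pos'],s['finger_gap'],s['joint_pos'].round(1));save('side','side17');save('top','top17')
p=s['tool_pos'];u=np.array([np.cos(np.radians(9.7)),np.sin(np.radians(9.7))]);print('along u',(p[:2]-[686.5,-23.2])@u,'z',p[2]+19-70)
im=cv2.imread('pics/side17.png')[120:290,230:400]; cv2.imwrite('pics/side17c.png',cv2.resize(im,None,fx=3.5,fy=3.5,interpolation=2))"
```

```text
[0.5496278  2.75554139 2.35511472] [709.96417806 -20.68096136 250.31652191] 21.29461851644169 [  -5.8   24.4   63.3    0.    92.3 -105.5]
along u 23.553152969569528 z 199.31652190918032
```

View pics/side17c.png

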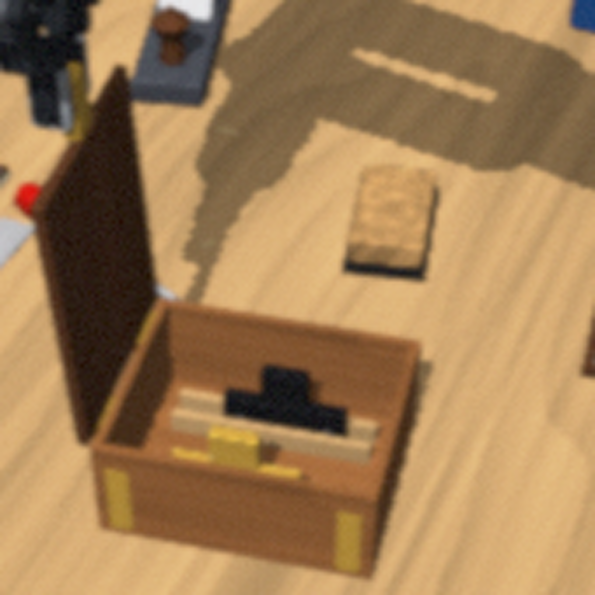

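The crop shows the flap standing upright, the brass insert's tang at (233,447) in the +y slot and the black one at (287,392). Releasing and going straight up.

{"name": "drive_tool", "arguments": {
  "moves": [0,0,0,0,0,0,0,0,0,0,0,0,0,0,0,0,0,0,-2,0,0,0,0,0,-3,0,0,0,0,0,-3,0,0,0,0,0,0,0,0,0,0,0],
  "hand": 5
}}

```text
time: 19.72
tool_pos: [710.7, -21.8, 338.5]
tcp_rot: [-17.8, 89.4, -8.1]
ft_force: [0.3, -0.4, 1.9]
finger_gap: 50.0
```

{"name": "drive_tool", "arguments": {
  "moves": [0,0,-4,0,0,0,0,0,-4,0,0,0,0,0,-4,0,0,0,0,0,-4,0,0,0,0,0,0,0,0,0]
}}

```text
time: 20.13
tool_pos: [544.4, -48.8, 328.2]
tcp_rot: [172.9, 89.7, -177.5]
ft_force: [0.9, -1.3, -0.3]
finger_gap: 49.8
```

```bash
python3 -c "
from h import *
t=sensors.sense();print(t['ft_force'],t['tool_pos'],t['joint_pos'].round(1));s=save('wrist','wrist18');pickle.dump(t,open('pics/wrist18_tool.pkl','wb'));save('side','side18');save('top','top18')
im=cv2.imread('pics/top18.png')[110:270,290:450]; cv2.imwrite('pics/top18c.png',cv2.resize(im,None,fx=3.5,fy=3.5,interpolation=2))"
```

```text
[ 0.90234123 -1.33579519 -0.31894046] [544.40634904 -48.79555101 328.16714208] [-1.04e+01 -1.60e+00  8.47e+01 -1.00e-01  9.73e+01 -1.10e+02]
```

View pics/wrist18.png

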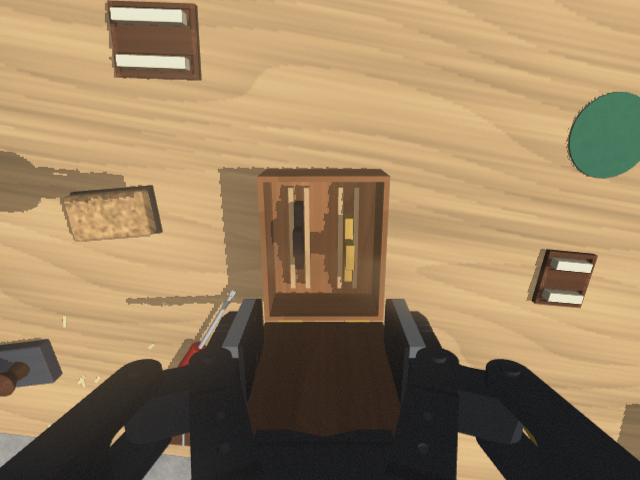

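View pics/top18c.png

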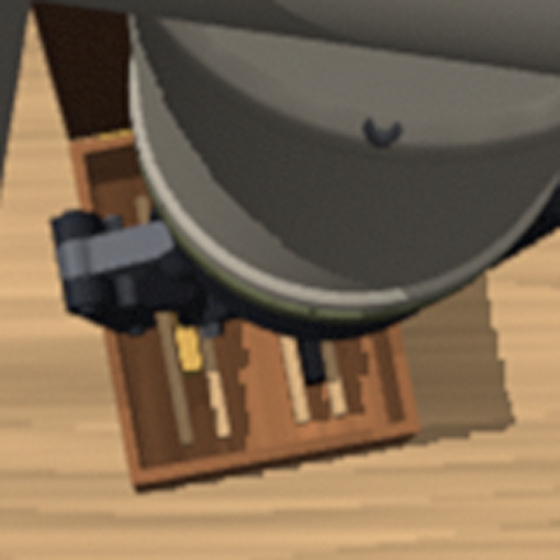

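The wrist view shows the brass insert in the slot near (349,243), tang at about (348,230), and the black one at (299,238). I'll measure the brass by colour and depth in the wrist and side views.

Run:
```python
from h import *
im=cv2.imread('pics/wrist18.png')[165:330,250:400]; cv2.imwrite('pics/w18c.png',cv2.resize(im,None,fx=3.6,fy=3.6,interpolation=2))
u=np.array([np.cos(np.radians(9.7)),np.sin(np.radians(9.7))]);v=np.array([-u[1],u[0]])
O=np.array([686.5,-23.2])-85*u; print('chest O',O)
for n,t in [('wrist18',pickle.load(open('pics/wrist18_tool.pkl','rb'))),('side18',None),('side17',None)]:
    s=pickle.load(open(f'pics/{n}.pkl','rb')); C=cloud(s,t); I=s['image'].astype(int)
    L=np.stack([(C[:,:,:2]-O)@u,(C[:,:,:2]-O)@v,C[:,:,2]],-1)
    m=(abs(L[:,:,0])<76)&(abs(L[:,:,1])<60)&(L[:,:,2]>15)&(L[:,:,2]<70)&(I[:,:,0]>90)&((I[:,:,0]-I[:,:,2])/(I[:,:,0]+1)>.6)
    P=L[m]; print(n,m.sum())
    for nm,k in (('tang',P[P[:,2]>55]),('should',P[(P[:,2]>28)&(P[:,2]<42)])):
        if len(k)>8: print(nm,len(k),'lo',np.percentile(k,2,0).round(1),'hi',np.percentile(k,98,0).round(1),'med',np.median(k,0).round(1))
```

```text
chest O [602.71520513 -37.52159726]
wrist18 0
side18 207
tang 75 lo [-7.5 24.2 55.4] hi [20.5 35.  63.7] med [ 5.9 31.5 60.8]
should 70 lo [-31.6  23.4  34.3] hi [44.4 33.  41.6] med [ 2.8 28.1 36.6]
side17 207
tang 72 lo [-7.4 24.  55.4] hi [20.9 35.1 63.9] med [ 6.6 31.7 60.5]
should 75 lo [-31.8  -7.   33.8] hi [45.4 34.  41.7] med [ 1.4 28.  36.2]
```

View pics/w18c.png

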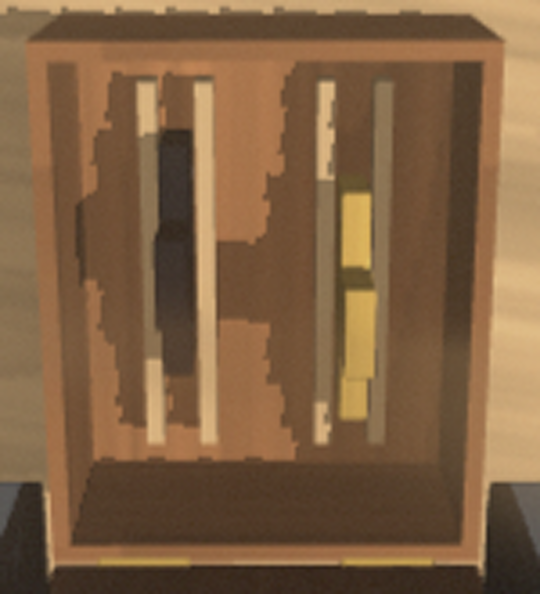

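Run:
```python
from h import *
t=pickle.load(open('pics/wrist18_tool.pkl','rb'));s=pickle.load(open('pics/wrist18.pkl','rb'));C=cloud(s,t);I=s['image']
u=np.array([np.cos(np.radians(9.7)),np.sin(np.radians(9.7))]);v=np.array([-u[1],u[0]]);O=np.array([686.5,-23.2])-85*u
for a,b in [(350,248),(350,258),(350,267),(348,225),(348,278)]:
    p=C[b,a]; print((a,b),p.round(1),((p[:2]-O)@u).round(1),((p[:2]-O)@v).round(1),I[b,a])
# chest rim corners, pixel from crop: TL(27,42) TR(503,42) BL(52,562) BR(485,562)
for a,b in [(258,177),(389,177)]:
    p=ray(s,a,b,70,t); print('rim',((p[:2]-O)@u).round(1),((p[:2]-O)@v).round(1))
print('tang ends', [(((q[:2]-O)@u).round(1),((q[:2]-O)@v).round(1)) for q in (ray(s,350.3,245.5,62,t),ray(s,350.3,270,62,t),ray(s,345.8,258,62,t),ray(s,354.7,258,62,t))])
tg=O+6.6*u+30*v; print('target',tg); plan([tg[0],tg[1],150],99.7)
```

```text
(350, 248) [595.4  -8.3  62.7] -2.3 30.0 [209 168  89]
(350, 258) [607.5  -6.   62.1] 10.0 30.3 [200 160  86]
(350, 267) [617.6  -4.2  63.9] 20.3 30.3 [197 159  86]
(348, 225) [575.6 -12.8  37.1] -22.6 28.9 [211 170  89]
(348, 278) [ 6.42e+02 -2.00e-01  3.75e+01] 45.0 30.1 [197 158  85]
rim -83.5 -69.1
rim -83.3 69.0
tang ends [(np.float64(-5.0), np.float64(30.3)), (np.float64(24.8), np.float64(30.9)), (np.float64(10.0), np.float64(25.5)), (np.float64(10.0), np.float64(35.7))]
target [604.16616664  -6.83846329]
t 20.28 pos [551.3 -48.4 330.7] jaw 99.6 j [ -10.3   -1.    83.8   -0.    97.1 -110. ] gap 50.2
rotvec [-0.1  0.1  0. ] d start-frame cm [18.08  3.23  5.88] d goal-frame cm [18.07  3.21  5.92] dist mm 192.8
```

Run:
```python
from h import *
for n in ['wrist13','wrist14']:
    s=pickle.load(open(f'pics/{n}.pkl','rb'));T=np.array(s['mount']);K=s['camera_matrix'];Z=s['z_map'].astype(float);v,u=np.mgrid[0:480,0:640]
    P=np.stack([(u-K[0,2])/K[0,0]*Z,(v-K[1,2])/K[1,1]*Z,Z],-1)@T[:3,:3].T+T[:3,3]
    m=(Z>0)&(s['image'].max(-1)<75)&(P[:,:,0]<2)&(v>290); Q=P[m]
    for a in range(-130,0,10):
        q=Q[(Q[:,0]>=a)&(Q[:,0]<a+10)]
        if len(q)>5: print(n,a,'y',np.percentile(q[:,1],[1,99]).round(0),'z',np.percentile(q[:,2],[1,99]).round(0))
```

```text
wrist13 -100 y [-20.  19.] z [-21. -17.]
wrist13 -90 y [-60.  59.] z [-19.  -6.]
wrist13 -80 y [-54.  53.] z [-19.   5.]
wrist13 -70 y [-48.  47.] z [-18.  11.]
wrist13 -60 y [-42.  41.] z [-15.   9.]
wrist13 -50 y [-36.  35.] z [-15.   7.]
wrist13 -40 y [-19.  18.] z [-12.  10.]
wrist13 -30 y [-19.  18.] z [-12.   9.]
wrist13 -20 y [-19.  18.] z [-12.   9.]
wrist13 -10 y [-39. 147.] z [-12.  79.]
wrist14 -100 y [-22.  20.] z [-21. -17.]
wrist14 -90 y [-61.  59.] z [-19.  -6.]
wrist14 -80 y [-57.  56.] z [-19.   5.]
wrist14 -70 y [-53.  52.] z [-18.  10.]
wrist14 -60 y [-49.  48.] z [-15.  10.]
wrist14 -50 y [-44.  43.] z [-15.   5.]
wrist14 -40 y [-28.  27.] z [-12.  10.]
wrist14 -30 y [-29.  28.] z [-12.   8.]
wrist14 -20 y [-29.  27.] z [-12.   9.]
wrist14 -10 y [-27.  25.] z [-12.   9.]
```

{"name": "drive_tool", "arguments": {
  "moves": [0,1.6,3,0,0,0,0,1.6,3,0,0,0,3.5,0,0,0,0,0,4,0,0,0,0,0,4,0,0,0,0,0,4,0,0,0,0,0,3,0,0,0,0,0,0,0,0,0,0,0,0,0,0,0,0,0],
  "hand": 2.4
}}

```text
time: 21.03
tool_pos: [604.7, -6.1, 143.3]
tcp_rot: [165.3, 89.8, 175.0]
ft_force: [0.7, -0.5, 1.3]
finger_gap: 24.2
```

Run:
```python
from h import *
plan([605,-6.5,36],99.7)
t=sensors.sense();s=save('wrist','wrist19');C=cloud(s,t);I=s['image'].astype(int)
u=np.array([np.cos(np.radians(9.7)),np.sin(np.radians(9.7))]);v=np.array([-u[1],u[0]]);O=np.array([686.5,-23.2])-85*u
L=np.stack([(C[:,:,:2]-O)@u,(C[:,:,:2]-O)@v,C[:,:,2]],-1)
m=(abs(L[:,:,0])<70)&(abs(L[:,:,1]-30)<15)&(L[:,:,2]>57)&(L[:,:,2]<68)&((I[:,:,0]-I[:,:,2])>60); P=L[m]; print(len(P),np.percentile(P,[2,50,98],0).round(1) if len(P) else '')
k=[round(float(x),1) for x in ((t['tool_pos'][:2]-O)@u,(t['tool_pos'][:2]-O)@v)]; print('tcp local',k)
```

```text
t 21.03 pos [604.7  -6.1 143.3] jaw 99.7 j [  -5.4   11.6   90.    -0.    78.6 -105.1] gap 24.2
rotvec [-0.  -0.2 -0.1] d start-frame cm [10.73 -0.05  0.07] d goal-frame cm [10.73 -0.04  0.02] dist mm 107.3
757 [[-5.5 25.1 59.4]
 [ 8.3 29.6 63.2]
 [23.4 34.6 64.5]]
tcp local [7.3, 30.6]
```

View pics/wrist19.png

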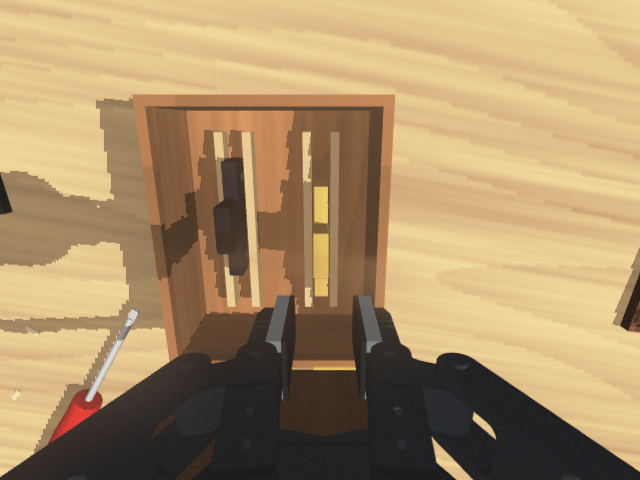

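The brass tang (321,255) lies between the jaws, with its local centre at (8.8, 29.8) against the TCP's (7.3, 30.6). Descending with a small correction.

{"name": "drive_tool", "arguments": {
  "moves": [3,-0.06,0.1,0,0,0,3,0,0,0,0,0,2.5,0,0,0,0,0,1.5,0,0,0,0,0,0.7,0,0,0,0,0,0,0,0,0,0,0,0,0,0,0,0,0]
}}

```text
time: 21.67
tool_pos: [608.6, -7.0, 40.9]
tcp_rot: [-14.5, 89.8, -4.9]
ft_force: [0.6, 0.8, 0.6]
finger_gap: 23.8
```

Run:
```python
from h import *
plan([605,-6.5,36],99.7);print(sensors.sense()['ft_force'])
s=save('wrist','wrist20')
```

```text
t 21.67 pos [608.6  -7.   40.9] jaw 99.7 j [  -5.5   18.1   93.8    0.    67.9 -105.2] gap 23.8
rotvec [-0.   0.2  0.1] d start-frame cm [ 0.49  0.11 -0.35] d goal-frame cm [ 0.49  0.11 -0.34] dist mm 6.1
[0.59200069 0.84999995 0.59014617]
```

View pics/wrist20.png

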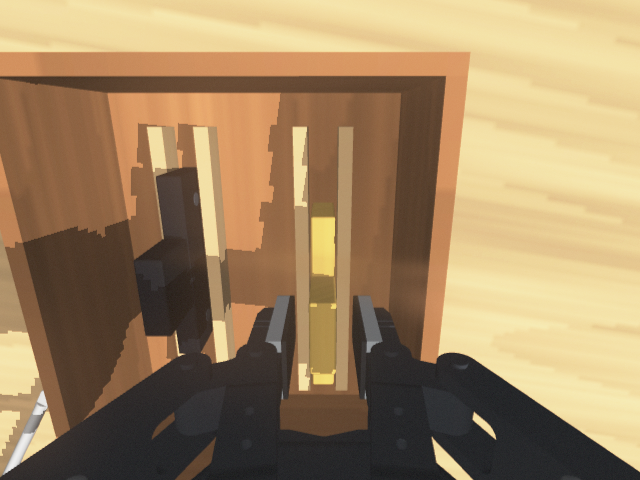

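The brass tang stands between the pads at (322,335), clear of ribs and wall. Down 3 mm more, then closing.

{"name": "drive_tool", "arguments": {
  "moves": [0.3,0,0,0,0,0,0,0,0,0,0,0,0,0,0,0,0,0]
}}

```text
time: 21.97
tool_pos: [606.9, -6.9, 36.0]
tcp_rot: [-15.2, 89.9, -5.5]
ft_force: [-0.1, 0.1, 0.3]
finger_gap: 23.9
```

{"name": "drive_tool", "arguments": {
  "moves": [0,0,0,0,0,0,0,0,0,0,0,0,0,0,0,0,0,0,0,0,0,0,0,0,0,0,0,0,0,0,0,0,0,0,0,0],
  "hand": 0.5,
  "grip_force": 60
}}

```text
time: 22.47
tool_pos: [606.7, -6.8, 35.7]
tcp_rot: [-9.9, 90.0, -0.2]
ft_force: [-0.3, 0.5, 5.9]
finger_gap: 8.7
```

{"name": "drive_tool", "arguments": {
  "moves": [-0.7,0,0,0,0,0,-0.7,0,0,0,0,0,-0.7,0,0,0,0,0,0,0,0,0,0,0]
}}

```text
time: 22.8
tool_pos: [607.5, -7.0, 58.1]
tcp_rot: [-14.9, 89.9, -5.3]
ft_force: [1.0, -0.4, -1.4]
finger_gap: 9.3
```

Run:
```python
from h import *
plan([423.2,280,153],99.7);print(sensors.sense()['ft_force'])
s=save('wrist','wrist21')
```

```text
t 22.8 pos [607.5  -7.   58.1] jaw 99.7 j [  -5.5   16.7   93.5    0.    69.7 -105.2] gap 9.3
rotvec [-0.   0.1  0. ] d start-frame cm [ -9.54  31.38 -13.32] d goal-frame cm [ -9.49  31.39 -13.33] dist mm 354.0
[ 1.01808676 -0.39898181 -1.44397295]
```

View pics/wrist21.png

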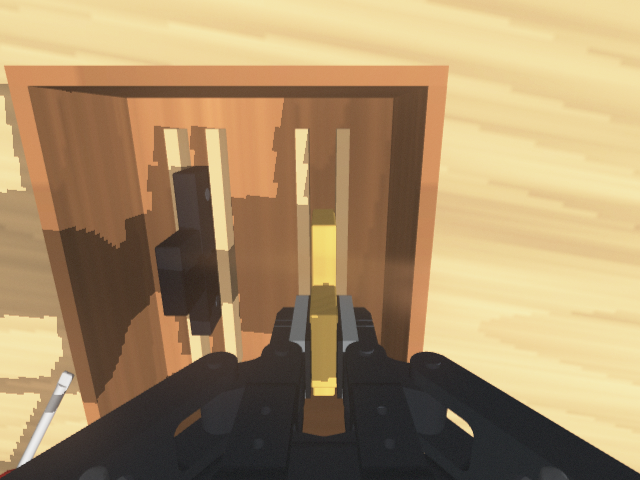

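The brass insert is held upright (tang at (323,330)) and rising out of the slot, with the black one untouched. Lifting clear.

{"name": "drive_tool", "arguments": {
  "moves": [-1.5,0,0,0,0,0,-2.2,0,0,0,0,0,-2.2,0,0,0,0,0,-2.2,0,0,0,0,0,-1.7,0,0,0,0,0,-1,0,0,0,0,0,0,0,0,0,0,0,0,0,0,0,0,0]
}}

```text
time: 23.52
tool_pos: [606.4, -6.8, 163.9]
tcp_rot: [-13.5, 90.0, -3.9]
ft_force: [0.5, -0.2, -2.4]
finger_gap: 8.8
```

Run:
```python
from h import *
plan([423.2,280,158],99.7);print(sensors.sense()['ft_force'])
s=save('side','side22')
```

```text
t 23.52 pos [606.4  -6.8 163.9] jaw 99.7 j [  -5.5   10.7   88.8    0.    80.5 -105.2] gap 8.8
rotvec [-0.  0.  0.] d start-frame cm [  0.58  31.36 -13.23] d goal-frame cm [  0.59  31.36 -13.22] dist mm 340.4
[ 0.45936986 -0.24557432 -2.43917731]
```

View pics/side22.png

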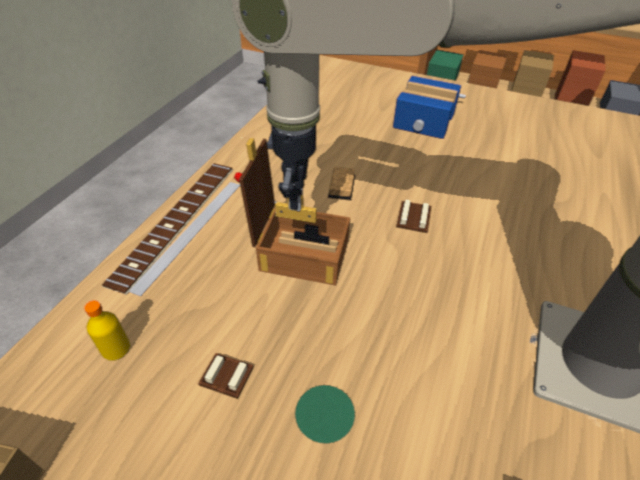

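The side view shows the insert hanging clear above the chest at (296,215), the flap upright and the blanks in their racks. Moving over the mat.

{"name": "drive_tool", "arguments": {
  "moves": [0,1.5,-0.6,0,0,0,0,2.6,-1.1,0,0,0,0,2.9,-1.22,0,0,0,0,2.9,-1.22,0,0,0,0,2.9,-1.22,0,0,0,0,2.9,-1.22,0,0,0,0,2.9,-1.22,0,0,0,0,2.9,-1.22,0,0,0,0,2.9,-1.22,0,0,0,0,2.9,-1.22,0,0,0,0,2.6,-1.1,0,0,0,0,1.4,-0.6,0,0,0,0,0,0,0,0,0,0,0,0,0,0,0,0,0,0,0,0,0]
}}

```text
time: 24.82
tool_pos: [423.5, 279.0, 163.0]
tcp_rot: [-148.7, 89.9, -139.0]
ft_force: [0.7, 0.4, -0.6]
finger_gap: 9.0
```

Run:
```python
from h import *
plan([423.2,280,158],99.7);t=sensors.sense();print(t['ft_force'],t['qd'].round(1))
save('side','side23');save('top','top23');s=save('wrist','wrist23')
comps(s,t,('cream',))
for n in('top23','side23'): print(n);comps(pickle.load(open(f'pics/{n}.pkl','rb')),None,('cream',))
s=pickle.load(open('pics/side23.pkl','rb'));C=cloud(s);I=s['image'].astype(int)
m=(abs(C[:,:,0]-423)<90)&(abs(C[:,:,1]-280)<60)&(C[:,:,2]>110)&(C[:,:,2]<200)&((I[:,:,0]-I[:,:,2])>70);P=C[m];print('brass side',len(P),np.percentile(P,[2,50,98],0).round(1))
```

```text
t 24.82 pos [423.5 279.  163. ] jaw 99.7 j [ 27.6  -4.5 104.6  -0.   79.9 -72.1] gap 9.0
rotvec [ 0.  -0.1  0.1] d start-frame cm [ 0.5   0.1  -0.01] d goal-frame cm [ 0.5   0.1  -0.01] dist mm 5.1
[ 0.70440721  0.35252394 -0.55764634] [-1.2 -0.  -0.6 -0.   0.1 -0. ]
cream [305 393  17  11 113] z [19.7 20.8 21.9] [584.3 298.2] [10.5 14.9] 88.9 mean [584.8 298.9  20.7]
top23
cream [168 183  25   8 151] z [17.8 19.5 21.7] [628.9 288. ] [11.5 44.8] 95.9 mean [628.7 288.   19.6]
cream [170 206  25   9 152] z [17.2 19.5 21.4] [584.9 283.4] [11.6 44.1] 94.6 mean [584.9 283.1  19.4]
side23
cream [205 356  18  27 201] z [18.  19.8 21.9] [627.6 286. ] [13.7 44.9] 94.6 mean [627.1 286.9  19.9]
cream [228 362  18  28 209] z [18.1 19.9 22.2] [583.6 282. ] [12.6 45.3] 94.2 mean [583.3 282.4  20. ]
brass side 619 [[383.2 270.  135. ]
 [407.8 280.3 153.1]
 [460.1 289.4 176.2]]
```

View pics/side23.png

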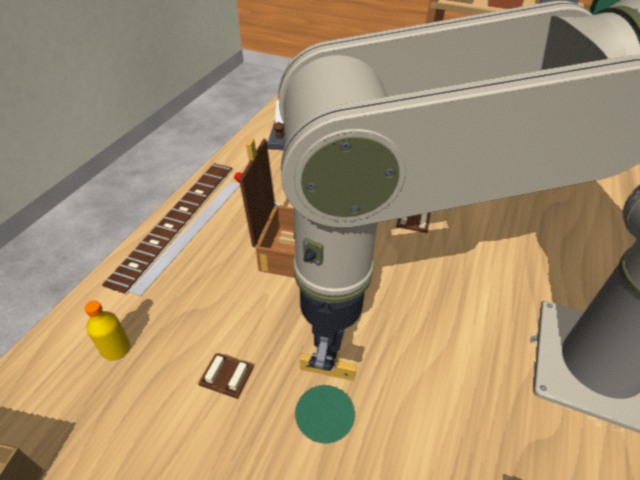

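View pics/wrist23.png

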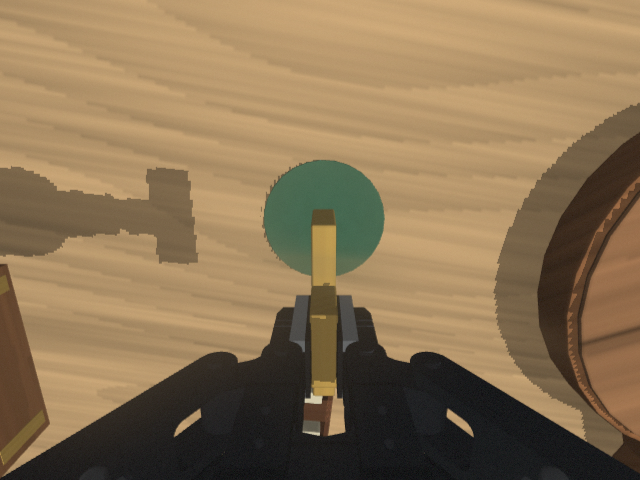

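View pics/top23.png

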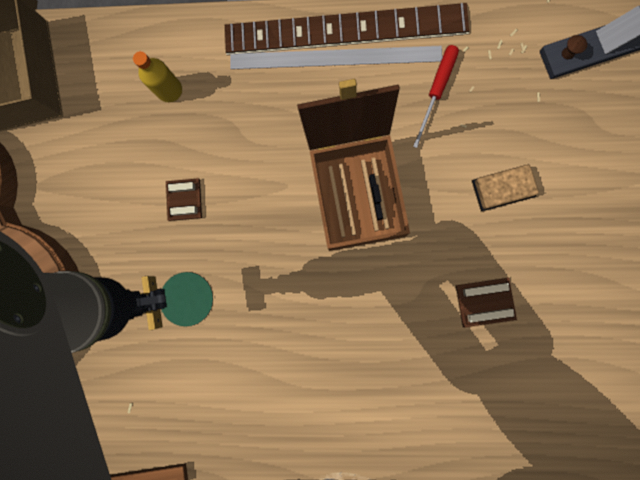

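The insert hangs upright over the mat: centre ≈ (422, 280, 161) against the mat at (423, 280, 3). The flap stands open, the black insert is in its slot and the blanks are in their racks. Settling briefly, then handing in.

{"name": "drive_tool", "arguments": {
  "moves": [0,0,0,0,0,0,0,0,0,0,0,0,0,0,0,0,0,0,0,0,0,0,0,0,0,0,0,0,0,0,0,0,0,0,0,0]
}}

```text
time: 25.47
tool_pos: [424.0, 279.5, 164.1]
tcp_rot: [-63.0, 90.0, -53.3]
ft_force: [-0.1, -0.2, -1.9]
finger_gap: 8.8
```

Run:
```python
from h import *
t=sensors.sense();print(t['tool_pos'],t['finger_gap'],t['ft_force'],t['qd'].round(2))
print(r.hand_in())
```

```text
[423.99900509 279.51192247 164.1154718 ] 8.841778793508931 [-0.111818   -0.20611852 -1.85621518] [ 0.03 -0.04  0.2   0.12 -0.04 -0.11]
the job is handed in; nothing more can be done
None
```

The job is handed in at about 25.5 s. The hand-in reports no verdict, so I only have my own checks to go on.

**What I did:**
- **Blanks:** I laid the short blank in the short rack and the long one in the long rack.
- **Flap:** I pinched the tongue, swung it to about 95°, and let go. It has stayed up.
- **Insert:** I drew the brass insert straight up out of the +y slot and carried it over the mat, still gripped.

**Last checks:**
- **Blanks:** both tops were level with the samples. By the wrist camera, each was within about 2 mm of its bay centre. After the final move the top view still showed the long rack looking as I left it, but my colour measurement could not pick out its blank in the arm's shadow.
- **Insert:** its centre was about 2 mm from the mat centre and about 160 mm above it. It hung upright and still, with a load of about 2 N and the gap steady at 8.8 mm.
- **Flap and other items:** in the final pictures the flap stood upright, the black insert was in its slot, and the samples and sanding block looked undisturbed.

**What went wrong or disagreed:**
- The first two closes on the short blank failed: one caught only its top edge and one closed above it. I regripped lower.
- Fingers or blank met the rack with about 12 N while setting the short blank down, so I eased up before releasing.
- The finger gap read about 1 mm less than the true thickness of whatever was gripped.
- The wrist camera read heights about 1 to 1.5 mm higher than the side and top cameras.

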